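# Flip the hex key and pull the strap clamp tight with its long arm

## Task

The clamp's cap screw has been spun down finger-tight and the L-shaped hex key still stands in it by its long arm. Take the key out, flip it so that its short arm sits fully down in the screw's socket, and with the long arm as the lever turn the stiff screw clockwise (seen from above) until its pointer tab stands at the raised mark on the strap or a little past it. Leave the key seated in the screw by its short arm and let go.

Things in the scene. Friction and masses are not known exactly. Their poses are not given: they have to be found in the camera images.
- hex_key: loose dark-steel L-shaped hex key, 17 mm across flats, 0.35 kg. Origin: where the arms' centre lines cross at the elbow (bend radius 18, middle of bend at x +5, z -5 mm). Long arm along its -z, 168 mm to the end; short arm along +x, 72 mm. Flats face its +y and -y all along. The short end tapers over 3 mm. Starts upright, long arm in the socket, short arm on top, may lean slightly
- key_short_end (a point): centre of the end face of the key's short arm
- key_long_end (a point): centre of the end face of the key's long arm
- socket_floor (a point): on the cap screw's vertical axis at its socket's floor, 47 mm above the table; z up, turns with the screw. Head 34 mm across, its rim 28 mm above this point. Hexagon socket 18.4 mm across flats, 3.5 mm chamfer at the mouth; flats face the point's +y and every 60 degrees from there, so the key fits at every 60 degrees of yaw with about 9 degrees of play either way
- clamp_screw (a joint): turn of the cap screw, rad, clockwise from above positive. Starts within 0.1 of 0; the pointer tab at the foot of the head reaches the raised mark at 0.75; the screw can go on to 1.15. Stiff: about 0.8 N m, 6 N at 130 mm from the axis; stays where it is left
- strap_clamp: fixed strap clamp on a base plate 100 (x) x 180 (y) x 10 mm; origin under the screw's axis at table height. The strap, 84 x 138 mm, top 40 mm above the table, holds a 16 mm square bar; the cap screw stands in its middle. The raised mark, a rib 11 x 6 mm, lies from the screw towards the clamp's own -x
Not all that is in view belongs to the job. What is shaped like the hex_key but green is not meant.

How it is judged:
By the outcome, as a careful person would: the job done as asked, in the order asked, and still so for the second after the job is handed in, with the robot touching nothing.
It also fails if it takes over 61 s, if anything falls off the work surface, if the arm or the gripper's body presses on something with over 40 N, if the wrist force passes 120 N, or if a joint passes its speed limit or range.

## Robot

A 7-joint arm with a two-finger parallel gripper is mounted at the origin on a cart in front of the work surface, level with it; the furniture and walls round the work are solid. World frame = base frame: x ahead of the robot, y to its left, z up, the work surface at z = 0. Lengths are in mm, angles in rad, forces in N, time in s.
With the tool pointing down it reaches from about 400 to 875 mm from the base axis. Payload 4.4 kg.
Tool frame: the origin (TCP) lies at the very end of the fingers, on their centre line; the grasp point (between the pads) lies 19 mm behind it; z points along the fingers, y is the direction in which the jaws open and shut (so a half turn about z gives the same grasp; the last joint's range is limited). The gripper opens to 85 mm and grips with 20 to 120 N. Pads are 22 mm wide; open, the fingers measure 114 mm over their backs; the gripper's body (76 mm by 85 mm) begins 54 mm behind the grasp point. The pads swing forward as they close: fully open they stand 13 mm farther back than shut.
Start: joints at [-1.181, 0.628, 0.038, 1.517, -0.027, 0.996, -0.02], TCP at [286.096, 583.667, 194.113] pointing down, gripper open.
Joint ranges: [-3.06, 3.06], [-0.37, 2.12], [-1.25, 1.32], [0.18, 2.47], [-1.1, 4.24], [0.23, 1.98], [-2.94, 2.94]. Speed limits (rad/s): [2.57, 2.57, 3.14, 3.14, 3.14, 3.14, 3.14].

## Interface

Orientations are given as [roll, pitch, yaw] about the fixed x, y, z axes, in that order (R = Rz(yaw) Ry(pitch) Rx(roll)).
In Python, from cell import ctrl gives the robot as it stands.
- The arm moves only by the shell command python3 -m crank 'ROWS' [OPENING]. ROWS is JSON, a list that holds one entry, the list of rows, each a list of 6 numbers: the shift along the tool's x, y, z in units of 30 mm (1.0 is 30 mm), then the turn, a rotation vector about the tool's x, y, z in units of 6 degrees (1.0 is 6 degrees). In form: [[[tx, ty, tz, rx, ry, rz], ...]]. A call has 1 to 12 rows; each row shifts and turns the pose as measured when the row begins, along the tool's axes as they then stand; what a row does not reach is not made up. A row lasts 1/12 s, in which the tool goes at most 41.7 mm and 7.16 degrees, less where a joint would pass 70% of its speed; a pose out of reach is approached as far as the arm can. A call is refused whole if a number of a shift passes 1 or a number of a turn 1, either way. A call with a gripper value outside its range is refused whole. OPENING is the gripper command: -1 is fully open, 1 is shut, values between are in proportion, set as the call begins (- or left out, the last holds). The fingers move at their own pace and stop on an object; the grip force is fixed at half the most. Time passes only in rows, so rows that do not move let the fingers close. It gives the time, the measured TCP pose, the force and the opening at its end, in the units of the state.
- ctrl.read_state(): the state, without advancing time (a new reading comes with each control period).
- ctrl.get_image(name): name is "scene" or "top" or "wrist"; returns a dict with "color" (420x560x3 uint8, red, green, blue), "depth" (420x560 float32, mm along the optical axis (not along the pixel's ray), 0 where there is no reading), "camera_matrix" (3x3 intrinsics, pixels), "R" (3x3) and "t" (3): a world point X has camera coordinates R X + t. Camera axes: x right, y down, z forward; pixel columns grow to the right and rows downward; lengths in mm; the calibration is good to about 2 mm. A picture is of the moment at which its call begins.
- ctrl.finish_job(): hands the job in, once; it reports no verdict.
Trained networks look in a picture, given as the dict that the camera call returned (one of the last four; its "shot" number tells which), for a name from the list of things; names that differ only in an ending like _2 or _b are one class to them, and where a whole thing is asked for, a point or a joint stands for the part that bears it (a point fixed in the world has none). Each returns a list of dicts, best first, with "conf" (0 to 1); they miss things now and then, are a little off and sometimes report something else, mostly with a low value. They report only what shows in the picture. A call takes as long as a camera call. They do not tell look-alikes from the thing itself.
- ctrl.search_frame(query, picture): "extent" ([centre column, centre row, width, height] in pixels, round what is visible of it).
The state is a dict: "clock": time; "qpos": joint angles; "qd": joint speeds; "tau": joint torques, N m; "eef_pos": TCP position; "tool_rot": TCP orientation; "force": force on the tool from outside, world axes, zero at the start; "torque": the same for the moment, N m; "width": finger opening in mm.
Only numpy, scipy, OpenCV 4.12 (cv2) and the standard library are available. Lean on these libraries where they do the work, as an engineer would, in place of code of your own. Each camera call takes 0.05 s, during which the arm holds its last target. There are 200 camera calls.

## Working session

There is one attempt and no reset: what is moved stays moved. The work goes in short steps, Python scripts to look and compute and a shell command to move; the robot and the scene stay as the last step left them, time stands still between calls to the robot, and variables do not carry over. Pictures are saved under pics/ and viewed, about 8 in all and at most 12, crops included, and the job is handed in when it is done.

```bash
ls; mkdir -p pics; cat > h.py <<'E'
import numpy as np, cv2
from scipy.spatial.transform import Rotation as Ro
from cell import ctrl
def save(p,name,crop=None,s=1):
    im=p["color"][:,:,::-1]
    if crop: im=im[crop[1]:crop[3],crop[0]:crop[2]]
    cv2.imwrite("pics/"+name,cv2.resize(im,None,fx=s,fy=s,interpolation=cv2.INTER_CUBIC))
def world(p):
    K=p["camera_matrix"];d=p["depth"];v,u=np.mgrid[:d.shape[0],:d.shape[1]]
    c=np.stack([(u-K[0,2])/K[0,0]*d,(v-K[1,2])/K[1,1]*d,d],-1)
    return (c-np.array(p["t"]))@np.array(p["R"])
def proj(p,X):
    c=np.array(p["R"])@np.array(X,float)+np.array(p["t"]); q=np.array(p["camera_matrix"])@c; return q[:2]/q[2]
E
python3 - <<'E'
from h import *
ps={n:ctrl.get_image(n) for n in("scene","top")}
for n,p in ps.items():
    for q in("hex_key","key_short_end","strap_clamp","clamp_screw"):
        for r in ctrl.search_frame(q,p)[:3]: print(n,q,r)
    np.save(n+".npy",p,allow_pickle=True)
s=ps["scene"]["color"];t=ps["top"]["color"]
cv2.imwrite("pics/a.png",cv2.resize(np.vstack([s,t])[:,:,::-1],(400*1,600))) if 0 else None
save(ps["scene"],"s1.png",s=1.4);save(ps["top"],"t1.png",s=1.4)
print(ctrl.read_state())
E
```

```text
pics
scene hex_key {'extent': [335.1, 320.1, 61.2, 35.1], 'conf': 0.85}
scene hex_key {'extent': [239.1, 215.6, 34.2, 40.0], 'conf': 0.74}
scene hex_key {'extent': [244.9, 178.1, 19.6, 44.4], 'conf': 0.64}
scene key_short_end {'extent': [246.2, 177.3, 19.3, 46.3], 'conf': 0.73}
scene key_short_end {'extent': [333.9, 321.6, 68.5, 35.1], 'conf': 0.56}
scene strap_clamp {'extent': [238.4, 217.8, 34.9, 38.7], 'conf': 0.87}
scene clamp_screw {'extent': [238.8, 205.6, 16.7, 12.9], 'conf': 0.51}
top hex_key {'extent': [193.1, 182.6, 38.9, 27.1], 'conf': 0.83}
top hex_key {'extent': [372.4, 238.8, 75.6, 33.2], 'conf': 0.68}
top key_short_end {'extent': [375.1, 238.8, 76.0, 32.4], 'conf': 0.7}
top key_short_end {'extent': [194.7, 182.3, 39.5, 22.6], 'conf': 0.58}
top strap_clamp {'extent': [198.9, 198.7, 77.1, 72.8], 'conf': 0.77}
{'clock': 0.5, 'qpos': array([-1.18082499,  0.62843445,  0.03849955,  1.51745485, -0.02699916,
        0.99627124, -0.01997713]), 'qd': array([-0.00192951, -0.00087314, -0.00018855,  0.00036966,  0.00125201,
        0.00114351, -0.00132725]), 'tau': array([-7.51980642e-04, -5.62792861e+01,  1.22426692e+00, -1.93601865e+01,
        1.08724320e-02,  2.58902561e-03, -1.94464826e-05]), 'eef_pos': array([286.07124377, 583.64996161, 194.07348157]), 'tool_rot': array([-3.14154242e+00, -3.25072816e-05,  2.68581875e+00]), 'force': array([ 0.82255369, -0.65984349, -0.21910763]), 'torque': array([0.01652538, 0.02677768, 0.00247515]), 'width': 85.69825728054353}
```

View pics/s1.png

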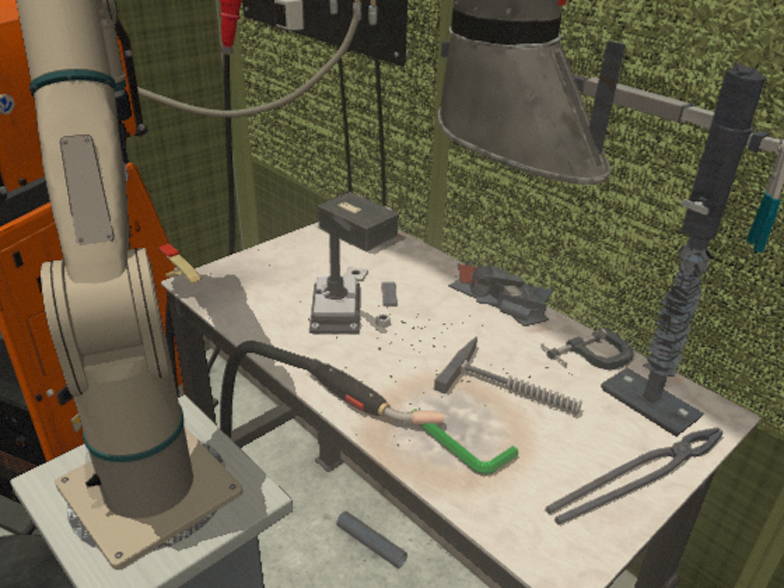

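View pics/t1.png

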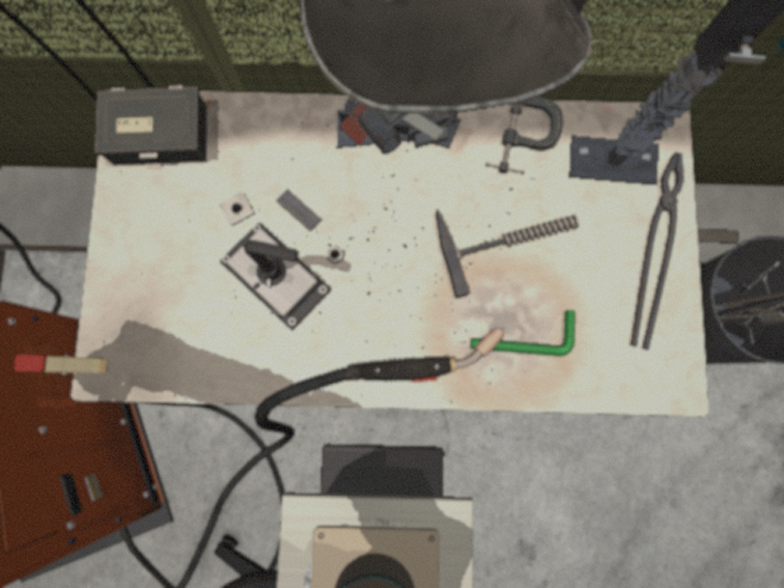

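```bash
python3 - <<'E'
from h import *
for n in("top","scene"):
    p=np.load(n+".npy",allow_pickle=True).item(); W=world(p); 
    print(n,"cam at",-np.array(p["R"]).T@np.array(p["t"]),p["camera_matrix"][0,0])
    c={"top":(150,150,250,260),"scene":(200,140,280,250)}[n]
    w=W[c[1]:c[3],c[0]:c[2]].reshape(-1,3);col=p["color"][c[1]:c[3],c[0]:c[2]].reshape(-1,3).astype(int)
    dep=p["depth"][c[1]:c[3],c[0]:c[2]].reshape(-1)>0
    for lo,hi in((5,14),(33,45),(60,80),(80,120),(120,160),(160,190),(190,240)):
        m=dep&(w[:,2]>lo)&(w[:,2]<hi)&(w[:,0]<900)
        if m.sum()>3: print(lo,hi,m.sum(),w[m].mean(0).round(1),w[m].min(0).round(1),w[m].max(0).round(1),col[m].mean(0).round())
        if m.sum()>8 and lo!=60:
            r=cv2.minAreaRect(w[m][:,:2].astype(np.float32)); print("   rect",r)
    save(p,n+"_c.png",c,6 if n=="top" else 5.4)
E
```

```text
top cam at [317.62846091 -16.11696437 993.84369576] 409.42576470648385
5 14 1053 [534.9 176.5   9.2] [383.5  64.1   5. ] [640.9 301.4  14. ] [109. 105. 100.]
   rect ((512.712646484375, 181.75897216796875), (254.51011657714844, 238.1536865234375), 1.048952579498291)
33 45 1369 [510.  185.1  40.4] [445.9 113.2  33.5] [596.5 267.7  45. ] [168. 161. 152.]
   rect ((521.0288696289062, 190.66079711914062), (138.69143676757812, 83.93049621582031), 48.610877990722656)
60 80 102 [516.4 186.2  73. ] [505.1 173.8  61.6] [537.1 206.4  78.5] [53. 51. 50.]
80 120 46 [516.2 186.2 100.7] [511.7 180.5  80.9] [527.1 196.9 120. ] [37. 36. 35.]
   rect ((517.3058471679688, 186.7578582763672), (9.296921730041504, 18.97021484375), 42.93064880371094)
120 160 48 [515.5 186.  139. ] [511.7 180.2 120.2] [526.2 196.  157.8] [47. 45. 44.]
   rect ((516.946044921875, 186.48057556152344), (8.38632869720459, 18.44767951965332), 43.59542465209961)
160 190 32 [513.8 186.8 172.9] [511.2 179.9 160. ] [518.7 196.2 188.5] [50. 48. 46.]
   rect ((513.7938232421875, 187.34385681152344), (5.265368938446045, 17.00640678405
[... 847 characters left out ...]
4. 68.]
   rect ((516.9608764648438, 187.25611877441406), (15.1172456741333, 18.69216537475586), 60.25081253051758)
120 160 85 [516.  188.1 139.7] [509.1 181.1 120.3] [529.4 200.5 159.6] [80. 76. 69.]
   rect ((516.7103881835938, 188.41067504882812), (16.07789421081543, 19.5743408203125), 52.08012008666992)
160 190 66 [515.1 187.3 174.6] [509.1 178.6 160.2] [524.9 197.9 189.8] [71. 68. 62.]
   rect ((514.6843872070312, 187.42837524414062), (12.602320671081543, 17.287437438964844), 46.75717544555664)
190 240 175 [508.6 156.3 215.4] [494.5 117.2 190.1] [524.6 198.1 228.3] [70. 67. 62.]
   rect ((511.9469299316406, 157.53968811035156), (80.11817932128906, 19.956825256347656), 77.81922912597656)
```

Look-alikes: the green L key at scene (335,320) / top (372,239) is not wanted. The dark upright key in the clamp is at scene (240,178) / top (193,183). I choose the dark one and check it in a close crop.

```bash
python3 - <<'E'
from h import *
p=np.load("top.npy",allow_pickle=True).item();q=np.load("scene.npy",allow_pickle=True).item()
a=cv2.resize(p["color"][155:240,150:240],None,fx=5,fy=5,interpolation=3);b=cv2.resize(q["color"][150:245,210:270],None,fx=425/95,fy=425/95,interpolation=3)
cv2.imwrite("pics/c1.png",np.hstack([a,b[:425]])[:,:,::-1])
print([proj(p,x).round(1) for x in([520,188,75],[520,188,40])],[proj(q,x).round(1) for x in([520,188,75],)])
# axis fit of the long arm from top+scene & neighbours' heights
W=world(q);m=(W[...,2]>60)&(W[...,0]<800)&(W[...,0]>300)&(W[...,1]>0);w=W[m];print("tall things",np.unique((w[:,:2]//60*60).astype(int),axis=0,return_counts=True))
E
```

```text
[array([191.7, 190.4]), array([194.8, 193.6])] [array([240. , 199.5])]
tall things (array([[ 300,  480],
       [ 300,  540],
       [ 300,  600],
       [ 300,  720],
       [ 360,  720],
       [ 360,  780],
       [ 420,  780],
       [ 480,   60],
       [ 480,  120],
       [ 480,  180],
       [ 480,  780],
       [ 480,  840],
       [ 480,  900],
       [ 540,  720],
       [ 540,  780],
       [ 540,  840],
       [ 600,    0],
       [ 600,   60],
       [ 600,  660],
       [ 600,  720],
       [ 600, 1260],
       [ 660,    0],
       [ 660,   60],
       [ 660,  420],
       [ 660,  480],
       [ 660,  600],
       [ 660,  660],
       [ 660, 1260],
       [ 720,    0],
       [ 720,   60],
       [ 720,  300],
       [ 720,  360],
       [ 720,  420],
       [ 720,  480],
       [ 720,  600],
       [ 720,  660],
       [ 720, 1260],
       [ 780,    0],
       [ 780,   60],
       [ 780,  300],
       [ 780,  360],
       [ 780,  420],
       [ 780,  480],
       [ 780,  540],
       [ 780,  600],
       [ 780, 1260]]), array([  20,  341,   21,   40,  135,  320,  626,    6,  147,  342,   22,
         96,   19,   59,   85,    3, 1080,    2,   56,   62,  142,   78,
          8,   17,   10,   32,   83, 1137,   50,    2,   92,  158,  141,
         51,  120,    1, 1063,   31,    6,   28,   47,   44,   19,   12,
         31,  344]))
```

View pics/c1.png

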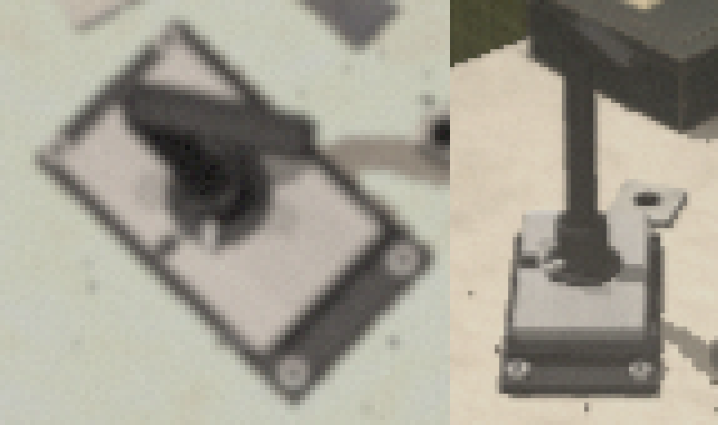

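The crop shows:
- The chosen dark key standing in the cap screw.
- The white pointer tab at about top (191,201).
- The rib mark at about top (183,204), clockwise of the tab.

The screw axis is about (521,190). The short arm points to yaw -101°.

My plan is to grip the long arm along key +x with the tool tilted 45°, lift, flip 90° while yawing -60°, and insert with the lever at yaw 19°.

```bash
cat >> h.py <<'E'
# tool orientation: jaw (tool y) yaw a deg, tool tilted by t deg so that z leans towards -x_tool (yaw a-90) 
def Rt(a,t):
    return Ro.from_euler('z',a+90,degrees=True)*Ro.from_euler('x',180,degrees=True)*Ro.from_euler('y',-t,degrees=True)
def goal(P,R,n=None):
    s=ctrl.read_state(); R0=Ro.from_euler('xyz',s["tool_rot"])
    sh=R0.inv().apply(np.array(P)-s["eef_pos"])/30; rv=(R0.inv()*R).as_rotvec(degrees=True)/6
    print("pos",s["eef_pos"].round(1),"t",round(s["clock"],2),"w",round(s["width"],1),"F",s["force"].round(1),"q",s["qpos"].round(2))
    print("shift units",sh.round(2),"turn units",rv.round(2))
    if n:
        for i in range(n): # joint interpolation: same world step, changing tool frame
            Ri=R0*Ro.from_rotvec(rv*6*i/n,degrees=True)
            print((Ri.inv().apply(np.array(P)-s["eef_pos"])/30/n).round(2),(rv/n).round(2))
S=np.array([521,190.3,0])
E
python3 - <<'E'
from h import *
R=Rt(-11,45); d=R.apply([0,0,1]); print(d,R.apply([0,1,0]))
goal(np.array([520.7,189.8,130])-91*d,R,16)
E
```

```text
[-0.13492233 -0.69411524 -0.70710678] [ 9.81627183e-01 -1.90808995e-01  1.66533454e-16]
pos [286.1 583.6 194.1] t 0.5 w 85.7 F [ 0.8 -0.7 -0.2] q [-1.18  0.63  0.04  1.52 -0.03  1.   -0.02]
shift units [-1.224e+01 -6.280e+00 -1.000e-02] turn units [ 4.89 -6.38 11.8 ]
[-0.77 -0.39 -0.  ] [ 0.31 -0.4   0.74]
[-0.79 -0.33  0.04] [ 0.31 -0.4   0.74]
[-0.81 -0.27  0.09] [ 0.31 -0.4   0.74]
[-0.83 -0.2   0.13] [ 0.31 -0.4   0.74]
[-0.83 -0.13  0.17] [ 0.31 -0.4   0.74]
[-0.83 -0.06  0.21] [ 0.31 -0.4   0.74]
[-0.83  0.01  0.24] [ 0.31 -0.4   0.74]
[-0.81  0.08  0.27] [ 0.31 -0.4   0.74]
[-0.79  0.15  0.3 ] [ 0.31 -0.4   0.74]
[-0.76  0.22  0.33] [ 0.31 -0.4   0.74]
[-0.73  0.29  0.35] [ 0.31 -0.4   0.74]
[-0.69  0.36  0.37] [ 0.31 -0.4   0.74]
[-0.64  0.42  0.39] [ 0.31 -0.4   0.74]
[-0.59  0.48  0.4 ] [ 0.31 -0.4   0.74]
[-0.53  0.54  0.41] [ 0.31 -0.4   0.74]
[-0.47  0.59  0.41] [ 0.31 -0.4   0.74]
```

```bash
python3 -m crank '[[[-0.77,-0.39,-0.05,0.31,-0.4,0.74],[-0.79,-0.33,0,0.31,-0.4,0.74],[-0.81,-0.27,0.05,0.31,-0.4,0.74],[-0.83,-0.2,0.1,0.31,-0.4,0.74],[-0.83,-0.13,0.15,0.31,-0.4,0.74],[-0.83,-0.06,0.2,0.31,-0.4,0.74],[-0.83,0,0.24,0.31,-0.4,0.74],[-0.81,0.08,0.27,0.31,-0.4,0.74],[-0.79,0.15,0.3,0.31,-0.4,0.74]]]' -1
python3 - <<'E'
from h import *
R=Rt(-11,45); d=R.apply([0,0,1])
goal(np.array([520.7,189.8,130])-91*d,R,10)
E
```

```text
clock: 1.25
eef_pos: [421.7, 395.1, 204.3]
tool_rot: [-2.995, 0.455, 1.987]
force: [0.1, -0.6, -0.3]
width: 85.5
pos [421.7 395.1 204.3] t 1.25 w 85.5 F [ 0.1 -0.6 -0.3] q [-1.19  0.77  0.38  1.4   0.07  1.36 -0.51]
shift units [-5.09  1.88  2.61] turn units [ 2.03 -2.69  4.94]
[-0.51  0.19  0.26] [ 0.2  -0.27  0.49]
[-0.49  0.22  0.27] [ 0.2  -0.27  0.49]
[-0.47  0.25  0.28] [ 0.2  -0.27  0.49]
[-0.45  0.28  0.29] [ 0.2  -0.27  0.49]
[-0.43  0.31  0.29] [ 0.2  -0.27  0.49]
[-0.4   0.34  0.3 ] [ 0.2  -0.27  0.49]
[-0.37  0.36  0.3 ] [ 0.2  -0.27  0.49]
[-0.35  0.39  0.3 ] [ 0.2  -0.27  0.49]
[-0.32  0.41  0.3 ] [ 0.2  -0.27  0.49]
[-0.29  0.43  0.3 ] [ 0.2  -0.27  0.49]
```

Tracks well.

```bash
python3 -m crank '[[[-0.51,0.19,0.26,0.2,-0.27,0.5],[-0.49,0.22,0.27,0.2,-0.27,0.5],[-0.47,0.25,0.28,0.2,-0.27,0.5],[-0.45,0.28,0.29,0.2,-0.27,0.5],[-0.43,0.31,0.29,0.2,-0.27,0.5],[-0.4,0.34,0.3,0.2,-0.27,0.5],[-0.37,0.36,0.3,0.2,-0.27,0.5],[-0.35,0.39,0.3,0.2,-0.27,0.5],[-0.32,0.41,0.3,0.2,-0.27,0.5],[-0.29,0.43,0.3,0.2,-0.27,0.5],[0,0,0,0,0,0]]]'
python3 - <<'E'
from h import *
R=Rt(-11,45); d=R.apply([0,0,1])
goal(np.array([520.7,189.8,130])-91*d,R)
goal(np.array([520.7,189.8,130])+19*d,R)
p=ctrl.get_image("wrist"); np.save("wrist.npy",p,allow_pickle=True); save(p,"w1.png",s=1.2)
W=world(p);m=p["depth"]>0
for lo,hi in((80,120),(120,160),(160,190),(195,240)):
    k=m&(W[...,2]>lo)&(W[...,2]<hi)&(abs(W[...,0]-515)<60)&(abs(W[...,1]-160)<75); k&=p["color"].max(-1)<130
    if k.sum()>8: print(lo,k.sum(),W[k].mean(0).round(1),cv2.minAreaRect(W[k][:,:2].astype(np.float32)))
E
```

```text
clock: 2.17
eef_pos: [537.6, 244.7, 193.9]
tool_rot: [3.114, 0.799, 1.329]
force: [-0.0, -0.8, 0.0]
width: 85.5
pos [537.6 244.7 193.9] t 2.17 w 85.5 F [-0.  -0.8  0. ] q [-1.    1.03  0.59  1.16  0.08  1.62 -0.76]
shift units [ 0.15 -0.21 -0.18] turn units [-0.08  0.14 -0.33]
pos [537.6 244.7 193.9] t 2.17 w 85.5 F [-0.  -0.8  0. ] q [-1.    1.03  0.59  1.16  0.08  1.62 -0.76]
shift units [ 0.2  -0.18  3.48] turn units [-0.08  0.14 -0.33]
80 865 [522.  198.2 100.6] ((521.9458618164062, 198.18890380859375), (7.518118858337402, 16.977285385131836), 80.09748077392578)
120 1043 [522.  197.6 140.7] ((523.4933471679688, 194.6652069091797), (11.0652437210083, 19.614646911621094), 52.584659576416016)
160 929 [522.  197.1 175.4] ((522.9747924804688, 194.23439025878906), (10.567239761352539, 19.10737419128418), 56.21207046508789)
195 1384 [519.7 185.  212. ] ((514.4462890625, 160.3163604736328), (81.54620361328125, 17.024839401245117), 78.62322235107422)
```

View pics/w1.png

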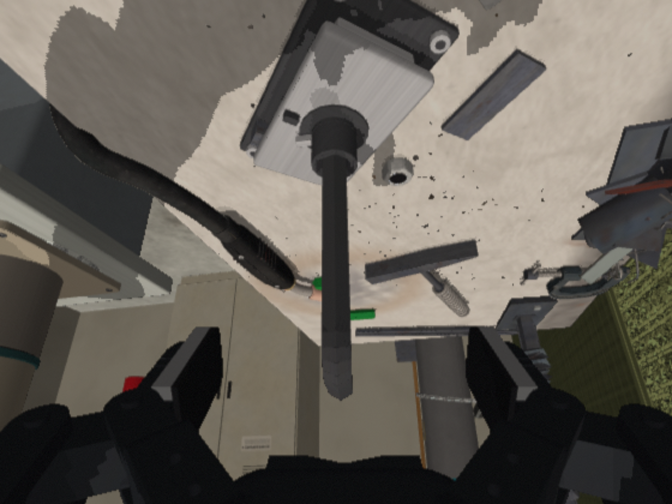

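The wrist picture shows the long arm between the jaws, running along column ~335, with the elbow at (338,385). It is centred, so I approach and close.

```bash
python3 -m crank '[[[0.15,-0.16,0,-0.08,0.14,-0.33],[0,0,0.8,0,0,0],[0,0,0.8,0,0,0],[0,0,0.8,0,0,0],[0,0,0.6,0,0,0],[0,0,0.4,0,0,0],[0,0,0,0,0,0]]]'
python3 - <<'E'
from h import *
R=Rt(-11,45); d=R.apply([0,0,1])
goal(np.array([521.4,189.9,130])+19*d,R)
E
```

```text
clock: 2.8
eef_pos: [512.9, 192.3, 113.6]
tool_rot: [-3.121, 0.759, 1.425]
force: [-0.1, -0.7, 0.2]
width: 85.6
pos [512.9 192.3 113.6] t 2.8 w 85.6 F [-0.1 -0.7  0.2] q [-1.    1.01  0.55  1.43  0.08  1.32 -0.74]
shift units [-0.42  0.28  0.26] turn units [ 0.11 -0.25  0.32]
```

```bash
python3 -m crank '[[[-0.4,0.28,0.24,0.1,-0.24,0.3],[0,0,0,0,0,0],[0,0,0,0,0,0]]]'
python3 - <<'E'
from h import *
R=Rt(-11,45); d=R.apply([0,0,1])
goal(np.array([521.4,189.9,130])+19*d,R)
E
```

```text
clock: 3.05
eef_pos: [518.5, 181.4, 117.8]
tool_rot: [-3.14, 0.781, 1.388]
force: [-0.8, -0.2, -0.1]
width: 85.2
pos [518.5 181.4 117.8] t 3.05 w 85.2 F [-0.8 -0.2 -0.1] q [-0.99  1.02  0.57  1.42  0.09  1.34 -0.75]
shift units [-0.08  0.04  0.14] turn units [ 0.04 -0.05  0.06]
```

```bash
python3 -m crank '[[[-0.08,0.04,0.15,0.04,-0.05,0.06],[0,0,0,0,0,0],[0,0,0,0,0,0],[0,0,0,0,0,0],[0,0,0,0,0,0],[0,0,0,0,0,0],[0,0,0,0,0,0],[0,0,0,0,0,0],[0,0,0,0,0,0]]]' 1
python3 - <<'E'
from h import *
s=ctrl.read_state();R=Ro.from_euler('xyz',s["tool_rot"]);print(R.as_matrix().round(3),s["width"],s["force"],s["torque"])
print("lift in tool",R.inv().apply([0,0,1]).round(3), "grasp",s["eef_pos"]-19*R.apply([0,0,1]))
E
```

```text
clock: 3.8
eef_pos: [520.7, 178.7, 117.3]
tool_rot: [3.138, 0.782, 1.379]
force: [0.2, 0.4, 0.5]
width: 0.3
[[ 0.135  0.982 -0.131]
 [ 0.697 -0.188 -0.692]
 [-0.705  0.003 -0.71 ]] 0.2804347319707835 [0.17199842 0.39374514 0.52737963] [ 0.73535732 -0.19530902 -0.01374424]
lift in tool [-0.705  0.003 -0.71 ] grasp [523.19223517 191.84267702 130.7456464 ]
```

```bash
python3 - <<'E'
from h import *
p=ctrl.get_image("wrist"); q=ctrl.get_image("scene"); print(ctrl.read_state()["width"])
a=cv2.resize(p["color"],(504,378)); b=cv2.resize(q["color"][130:250,190:290],(315,378),interpolation=3)
cv2.imwrite("pics/w2.png",np.hstack([a,b])[:,:796,::-1])
E
```

```text
0.1930959821727548
```

View pics/w2.png

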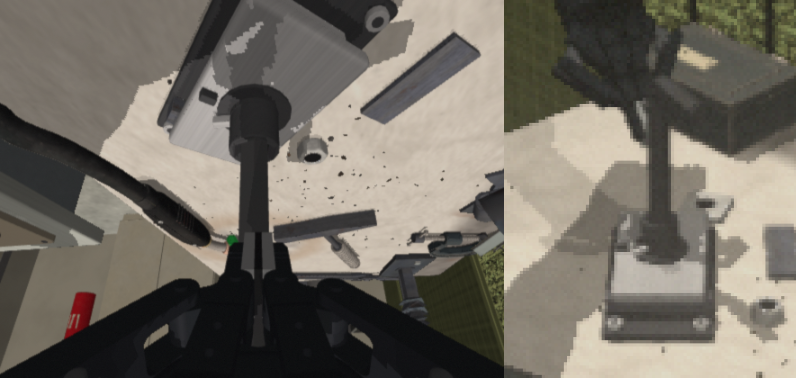

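```bash
python3 - <<'E'
from h import *
p=ctrl.get_image("wrist"); q=ctrl.get_image("scene"); s=ctrl.read_state();R=Ro.from_euler('xyz',s["tool_rot"])
T=s["eef_pos"];d=R.apply([0,0,1])
for n,P in(("tcp",T),("grasp",T-19*d),("key130",[521.4,190,130])): print(n,proj(p,P).round(),proj(q,P).round())
W=world(p);m=p["depth"]>0
k=m&(np.linalg.norm(W-T,axis=-1)<60);X=(W[k]-T)@R.as_matrix() # tool coords
v,u=np.where(k)
for lo in range(-60,60,6):
    j=(X[:,2]>=lo)&(X[:,2]<lo+6)
    if j.any(): print(lo,j.sum(),"y",np.percentile(X[j,1],[0,10,50,90,100]).round(1),"x",np.percentile(X[j,0],[0,50,100]).round(1))
a=cv2.resize(p["color"][180:420,200:380],(450,600),interpolation=3);b=cv2.resize(q["color"][140:220,210:256],(345,600),interpolation=3)
cv2.imwrite("pics/w3.png",np.hstack([a,b])[:,:,::-1])
print(s["clock"],s["force"],s["torque"],s["width"])
E
```

```text
tcp [286. 244.] [242. 188.]
grasp [286. 258.] [240. 182.]
key130 [284. 258.] [240. 182.]
-60 376 y [-13.5 -10.7   0.2  10.8  13.6] x [ 6.2  7.8 11.8]
-54 413 y [-13.5 -10.9   0.2  11.1  13.6] x [ 6.3  7.8 11.8]
-48 250 y [-12.4  -8.7   0.    9.4  12.9] x [ 6.4 11.  11.9]
-42 1 y [1.1 1.1 1.1 1.1 1.1] x [10.6 10.6 10.6]
-30 122 y [-10.6  -9.9  -4.1   0.3   2.7] x [-2.4  3.6  6.9]
-24 519 y [-10.8  -9.2  -2.7   3.8   5.8] x [-0.4  6.2 12.8]
-18 507 y [-11.   -9.3  -2.3   4.4   6. ] x [ 5.4 12.1 19.1]
-12 477 y [-10.8  -9.2  -2.8   4.4   6. ] x [11.2 18.3 24.9]
-6 441 y [-11.   -9.3  -2.4   4.    5.7] x [16.9 24.5 31. ]
0 414 y [-10.7  -9.   -2.4   4.1   5.8] x [23.6 30.5 37.4]
6 675 y [-12.4  -9.2  -2.5   4.2   8. ] x [29.3 39.4 54.4]
12 1045 y [-18.  -13.6  -2.5   8.2  12.9] x [36.  47.3 57.9]
18 386 y [-19.1 -17.7   2.6  12.   13.6] x [35.  42.9 56.5]
24 149 y [-19.1 -14.7   6.3  11.   13.3] x [30.6 35.4 52.3]
30 4 y [-12.6 -12.4 -11.9 -11.8 -11.8] x [30.5 40.8 42.7]
4.0 [ 0.19540735 -0.31511638 -0.52763735] [ 0.76987804 -0.112594    0.0761264 ] -0.056634819240700074
```

View pics/w3.png

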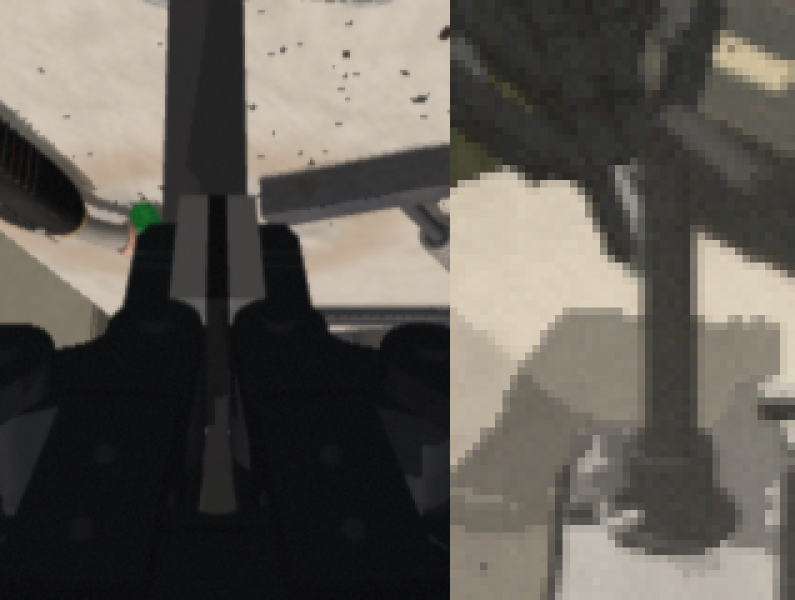

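```bash
python3 - <<'E'
from h import *
s=ctrl.read_state();R=Ro.from_euler('xyz',s["tool_rot"]);T=s["eef_pos"]
p=ctrl.get_image("wrist");q=ctrl.get_image("scene");t=ctrl.get_image("top")
X=(world(p)-T)@R.as_matrix()
for r in range(250,330,6): print(r,[ (X[r,c].round(0).astype(int).tolist() if p["depth"][r,c] else 0) for c in(262,274,280,286,292,300)])
for n,im in(("scene",q),("top",t)):
    Y=(world(im)-T)@R.as_matrix();k=(im["depth"]>0)&(abs(Y[...,0])<14)&(abs(Y[...,1])<40)&(Y[...,2]>-100)&(Y[...,2]<25)
    h=Y[k];print(n,k.sum())
    for lo in range(-100,25,8):
        j=(h[:,2]>=lo)&(h[:,2]<lo+8)
        if j.any(): print(lo,j.sum(),h[j].min(0).round(),h[j].max(0).round())
E
```

```text
250 [[-133, -36, 297], [6, -6, -22], [7, -3, -24], [6, 0, -22], [5, 3, -21], [-133, 20, 298]]
256 [[-150, -38, 314], [3, -6, -24], [4, -3, -25], [3, 0, -24], [3, 3, -23], [-150, 21, 314]]
262 [[-171, -40, 335], [11, -5, -47], [11, -3, -47], [11, 0, -47], [11, 2, -47], [11, 6, -47]]
268 [[-174, -39, 320], [11, -5, -51], [11, -3, -53], [11, 0, -52], [11, 2, -53], [11, 6, -52]]
274 [[7, -10, -50], [11, -5, -58], [11, -3, -57], [11, 0, -58], [11, 2, -58], [11, 5, -58]]
280 [[7, -10, -55], [11, -5, -63], [11, -2, -63], [11, 0, -63], [11, 2, -62], [11, 5, -63]]
286 [[7, -10, -59], [11, -5, -67], [11, -2, -67], [10, 0, -66], [11, 2, -67], [11, 5, -67]]
292 [[7, -9, -65], [12, -4, -72], [11, -2, -72], [11, 0, -72], [11, 2, -72], [11, 5, -71]]
298 [[7, -9, -69], [11, -4, -75], [11, -2, -75], [11, 0, -75], [11, 2, -76], [11, 5, -75]]
304 [[13, -8, -83], [13, -4, -82], [9, -2, -76], [9, 0, -76], [9, 2, -75], [12, 4, -81]]
310 [[13, -8, -85], [12, -4, -84], [12, -2, -84], [7, 0, -76], [6, 2, -76], [12, 4, -84]]
316 [[12, -8, -87], [12, -4, -87], [10, -2, -85], [5, 0, -77], [7, 2, -80], [12, 4, -
[... 622 characters left out ...]
. -19.] [  4.   6. -12.]
-12 24 [-10. -14. -12.] [ 9.  6. -4.]
-4 18 [ -3. -12.  -4.] [14.  5.  3.]
4 6 [ 8. -7.  5.] [13.  1.  9.]
top 544
-100 151 [ -14.  -39. -100.] [ 12.  40. -92.]
-92 118 [-14. -35. -92.] [ 10.  36. -84.]
-84 56 [-14. -23. -84.] [  5.  29. -76.]
-76 47 [-13. -13. -76.] [  2.  14. -68.]
-68 53 [-13. -13. -68.] [  4.  14. -60.]
-60 45 [-13. -13. -60.] [  7.  15. -53.]
-52 19 [-11. -13. -52.] [  2.  14. -44.]
-44 6 [-14. -10. -44.] [  1.  -6. -36.]
-36 2 [-12. -10. -30.] [ -8. -10. -30.]
-28 5 [-13. -11. -24.] [  1. -10. -21.]
-20 12 [-13. -11. -18.] [  7.   4. -13.]
-12 13 [ -8. -11. -11.] [ 7.  5. -5.]
-4 11 [  2. -11.  -4.] [13.  5.  3.]
4 6 [ 9. -8.  4.] [13. -0. 10.]
```

All three cameras agree that the real fingertips end about 43 mm short of the reported TCP along the tool axis. The jaws therefore closed in front of the key, and the key has not been moved. I'll use grasp point = T − 62·d and also grip nearer the elbow, 50 mm from it, so the gripper body clears the key.

```bash
python3 -m crank '[[[-0.4,-0.08,-0.4,0,0,0],[-0.4,0,-0.4,0,0,0],[0,0,0,0,0,0],[0,0,0,0,0,0],[0,0,0,0,0,0],[0,0,0,0,0,0],[0,0,0,0,0,0],[0,0,0,0,0,0]]]' -1
python3 - <<'E'
from h import *
R=Rt(-11,45); d=R.apply([0,0,1])
goal(np.array([521.4,190,165])+62*d,R)
p=ctrl.get_image("wrist");s=ctrl.read_state();T=s["eef_pos"];Rr=Ro.from_euler('xyz',s["tool_rot"])
W=world(p);X=(W-T)@Rr.as_matrix()
k=(p["depth"]>0)&(W[...,2]>90)&(W[...,2]<200)&(abs(W[...,0]-521)<25)&(abs(W[...,1]-192)<20)
print("key in tool y",np.percentile(X[k][:,1],[1,50,99]).round(1),"width dir",np.percentile(W[k],[1,50,99],axis=0).round(1))
k=(p["depth"]>0)&(abs(X[...,0])<12)&(abs(X[...,1])<60)&(abs(X[...,1])>25)&(X[...,2]<0);print("open tip z",np.percentile(X[k][:,2],[50,99,100]))
E
```

```text
clock: 4.82
eef_pos: [518.5, 179.2, 156.3]
tool_rot: [3.135, 0.78, 1.377]
force: [0.2, 0.0, -0.1]
width: 85.5
pos [518.5 179.2 156.3] t 4.82 w 85.5 F [ 0.2  0.  -0.1] q [-1.    0.97  0.59  1.41  0.1   1.39 -0.74]
shift units [0.05 0.02 1.6 ] turn units [ 0.05 -0.05 -0.01]
key in tool y [-8.5 -0.1  8.2] width dir [[513.3 193.4  91.7]
 [522.3 198.2 156.1]
 [529.6 201.  199.2]]
open tip z [-89.85978051 -54.16810624 -50.98076396]
```

```bash
python3 -m crank '[[[0.03,0,0.6,0.05,-0.05,0],[0.03,0,0.6,0,0,0],[0,0,0.4,0,0,0],[0,0,0,0,0,0]]]'
python3 - <<'E'
from h import *
R=Rt(-11,45); d=R.apply([0,0,1])
goal(np.array([521.4,190,165])+62*d,R)
E
```

```text
clock: 5.2
eef_pos: [512.4, 147.1, 118.8]
tool_rot: [3.141, 0.785, 1.379]
force: [0.7, -0.5, 0.2]
width: 85.6
pos [512.4 147.1 118.8] t 5.2 w 85.6 F [ 0.7 -0.5  0.2] q [-0.98  1.    0.58  1.5   0.1   1.28 -0.75]
shift units [-0.06  0.02 -0.06] turn units [ 0.01 -0.01  0.  ]
```

```bash
python3 -m crank '[[[0,0,0,0,0,0],[0,0,0,0,0,0],[0,0,0,0,0,0],[0,0,0,0,0,0],[0,0,0,0,0,0],[0,0,0,0,0,0],[0,0,0,0,0,0],[0,0,0,0,0,0]]]' 1
python3 - <<'E'
from h import *
s=ctrl.read_state();R=Ro.from_euler('xyz',s["tool_rot"]);d=R.apply([0,0,1])
print("grasp",s["eef_pos"]-62*d,"jaw yaw",np.degrees(np.arctan2(*R.apply([0,1,0])[1::-1])),"tilt",np.degrees(np.arccos(-d[2])),s["force"],s["torque"],s["width"])
print(R.inv().apply([0,0,1]).round(3))
E
```

```text
clock: 5.87
eef_pos: [513.1, 149.9, 119.5]
tool_rot: [3.141, 0.783, 1.381]
force: [0.3, -1.3, -1.9]
width: 15.8
grasp [521.31512472 192.80877749 163.46547775] jaw yaw -10.834824649367581 tilt 44.846751865224135 [ 0.28087072 -1.28604986 -1.87729389] [ 0.7656832  -0.16849241  0.07412696] 15.822014864856609
[-0.705  0.001 -0.709]
```

Gripped (width 15.8). Lift straight up.

```bash
cat >> h.py <<'E'
def plan(G,R,n,L=62):
    """rows that carry the grasp point (L behind reported TCP) to G with slerp to R"""
    s=ctrl.read_state(); R0=Ro.from_euler('xyz',s["tool_rot"]); P0=s["eef_pos"]; g0=P0-L*R0.apply([0,0,1])
    rv=(R0.inv()*R).as_rotvec(degrees=True)
    print("t",round(s["clock"],2),"grasp",g0.round(1),"w",round(s["width"],1),"F",s["force"].round(1),"q",s["qpos"].round(2),"dG",(np.array(G)-g0).round(1),"rv",(rv/6).round(2))
    f=lambda i:R0*Ro.from_rotvec(rv*i/n,degrees=True); T=lambda i:g0+(np.array(G)-g0)*i/n+L*f(i).apply([0,0,1])
    for i in range(n):
        print(",".join("%.2f"%x for x in [*(f(i).inv().apply(T(i+1)-T(i))/30),*(rv/6/n)]),"   zdir",f(i+1).apply([0,0,1]).round(2))
E
python3 -m crank '[[[-0.25,0,-0.25,0,0,0],[-0.4,0,-0.4,0,0,0],[-0.5,0,-0.5,0,0,0],[-0.5,0,-0.5,0,0,0],[-0.5,0,-0.5,0,0,0],[-0.3,0,-0.3,0,0,0],[0,0,0,0,0,0]]]'
python3 - <<'E'
from h import *
u=np.array([np.cos(np.radians(19.2)),np.sin(np.radians(19.2)),0])
plan(S+50*u+[0,0,235],Rt(-70.8,-45),20)
E
```

```text
clock: 6.45
eef_pos: [513.2, 150.8, 231.2]
tool_rot: [3.14, 0.777, 1.381]
force: [0.4, -0.6, -3.7]
width: 15.9
t 6.45 grasp [521.3 193.5 275.4] w 15.9 F [ 0.4 -0.6 -3.7] q [-0.99  0.86  0.62  1.44  0.15  1.45 -0.68] dG [ 46.9  13.2 -40.4] rv [-0.04 13.41 11.  ]
0.22,0.08,0.02,-0.00,0.67,0.55    zdir [-0.12 -0.64 -0.76]
0.22,0.07,0.02,-0.00,0.67,0.55    zdir [-0.1  -0.59 -0.8 ]
0.22,0.07,0.03,-0.00,0.67,0.55    zdir [-0.08 -0.53 -0.84]
0.22,0.06,0.03,-0.00,0.67,0.55    zdir [-0.06 -0.48 -0.88]
0.22,0.06,0.04,-0.00,0.67,0.55    zdir [-0.03 -0.42 -0.91]
0.22,0.05,0.04,-0.00,0.67,0.55    zdir [ 0.01 -0.36 -0.93]
0.22,0.05,0.05,-0.00,0.67,0.55    zdir [ 0.04 -0.31 -0.95]
0.22,0.05,0.06,-0.00,0.67,0.55    zdir [ 0.08 -0.25 -0.97]
0.22,0.04,0.06,-0.00,0.67,0.55    zdir [ 0.12 -0.19 -0.97]
0.22,0.04,0.07,-0.00,0.67,0.55    zdir [ 0.17 -0.14 -0.98]
0.21,0.03,0.07,-0.00,0.67,0.55    zdir [ 0.22 -0.09 -0.97]
0.21,0.03,0.08,-0.00,0.67,0.55    zdir [ 0.26 -0.04 -0.96]
0.20,0.03,0.08,-0.00,0.67,0.55    zdir [ 0.31  0.01 -0.95]
0.20,0.02,0.08,-0.00,0.67,0.55    zdir [ 0.37  0.05 -0.93]
0.19,0.02,0.09,-0.00,0.67,0.55    zdir [ 0.42  0.09 -0.9 ]
0.19,0.02,0.09,-0.00,0.67,0.55    zdir [ 0.47  0.13 -0.87]
0.18,0.01,0.09,-0.00,0.67,0.55    zdir [ 0.52  0.16 -0.84]
0.18,0.01,0.10,-0.00,0.67,0.55    zdir [ 0.57  0.19 -0.8 ]
0.17,0.01,0.10,-0.00,0.67,0.55    zdir [ 0.62  0.21 -0.75]
0.16,0.01,0.10,-0.00,0.67,0.55    zdir [ 0.67  0.23 -0.71]
```

```bash
python3 -m crank '[[[0.22,0.08,0.02,0,0.67,0.55],[0.22,0.07,0.02,0,0.67,0.55],[0.22,0.07,0.03,0,0.67,0.55],[0.22,0.06,0.03,0,0.67,0.55],[0.22,0.06,0.04,0,0.67,0.55],[0.22,0.05,0.04,0,0.67,0.55],[0.22,0.05,0.05,0,0.67,0.55],[0.22,0.05,0.06,0,0.67,0.55],[0.22,0.04,0.06,0,0.67,0.55],[0.22,0.04,0.07,0,0.67,0.55]]]'
python3 -m crank '[[[0.21,0.03,0.07,0,0.67,0.55],[0.21,0.03,0.08,0,0.67,0.55],[0.2,0.03,0.08,0,0.67,0.55],[0.2,0.02,0.08,0,0.67,0.55],[0.19,0.02,0.09,0,0.67,0.55],[0.19,0.02,0.09,0,0.67,0.55],[0.18,0.01,0.09,0,0.67,0.55],[0.18,0.01,0.1,0,0.67,0.55],[0.17,0.01,0.1,0,0.67,0.55],[0.16,0.01,0.1,0,0.67,0.55],[0,0,0,0,0,0]]]'
python3 - <<'E'
from h import *
u=np.array([np.cos(np.radians(19.2)),np.sin(np.radians(19.2)),0])
plan(S+50*u+[0,0,215],Rt(-70.8,-45),3)
E
```

```text
clock: 7.28
eef_pos: [552.5, 195.4, 190.3]
tool_rot: [2.93, -0.031, 0.841]
force: [0.1, 0.5, -4.0]
width: 16.0
clock: 8.2
eef_pos: [597.7, 227.3, 235.4]
tool_rot: [3.126, -0.558, 0.395]
force: [0.4, -0.1, -3.7]
width: 16.1
t 8.2 grasp [567.  215.6 288. ] w 16.1 F [ 0.4 -0.1 -3.7] q [-0.85  0.4   0.57  2.12 -1.1   0.24 -0.53] dG [  1.2  -8.9 -73. ] rv [-0.2   2.17  0.46]
-0.30,0.10,0.67,-0.07,0.72,0.15    zdir [ 0.56  0.21 -0.81]
-0.34,0.10,0.63,-0.07,0.72,0.15    zdir [ 0.61  0.22 -0.76]
-0.39,0.11,0.60,-0.07,0.72,0.15    zdir [ 0.67  0.23 -0.71]
```

The wrist hit its range at q5/q6, because lever yaw 19° would need the tool straight along the forearm. Lever yaw 79°, the next hex index, keeps the wrist bent, so I re-plan for that.

```bash
python3 - <<'E'
from h import *
u=np.array([np.cos(np.radians(79.2)),np.sin(np.radians(79.2)),0])
plan(S+50*u+[0,0,225],Rt(-10.8,-45),14)
E
```

```text
t 8.2 grasp [567.  215.6 288. ] w 16.1 F [ 0.4 -0.1 -3.7] q [-0.85  0.4   0.57  2.12 -1.1   0.24 -0.53] dG [-36.6  23.8 -63. ] rv [ 6.03  2.05 -7.39]
-0.10,-0.18,0.09,0.43,0.15,-0.53    zdir [ 0.49  0.24 -0.84]
-0.10,-0.18,0.09,0.43,0.15,-0.53    zdir [ 0.48  0.28 -0.83]
-0.09,-0.19,0.10,0.43,0.15,-0.53    zdir [ 0.47  0.33 -0.82]
-0.09,-0.19,0.10,0.43,0.15,-0.53    zdir [ 0.45  0.37 -0.81]
-0.09,-0.19,0.10,0.43,0.15,-0.53    zdir [ 0.43  0.41 -0.8 ]
-0.08,-0.19,0.10,0.43,0.15,-0.53    zdir [ 0.41  0.45 -0.79]
-0.08,-0.19,0.11,0.43,0.15,-0.53    zdir [ 0.38  0.49 -0.78]
-0.07,-0.19,0.11,0.43,0.15,-0.53    zdir [ 0.35  0.53 -0.77]
-0.07,-0.19,0.11,0.43,0.15,-0.53    zdir [ 0.32  0.56 -0.76]
-0.07,-0.19,0.12,0.43,0.15,-0.53    zdir [ 0.29  0.59 -0.75]
-0.06,-0.19,0.12,0.43,0.15,-0.53    zdir [ 0.25  0.62 -0.74]
-0.06,-0.19,0.12,0.43,0.15,-0.53    zdir [ 0.21  0.65 -0.73]
-0.06,-0.19,0.13,0.43,0.15,-0.53    zdir [ 0.17  0.67 -0.72]
-0.05,-0.19,0.13,0.43,0.15,-0.53    zdir [ 0.13  0.69 -0.71]
```

```bash
python3 -m crank '[[[-0.1,-0.18,0.09,0.43,0.15,-0.53],[-0.1,-0.18,0.09,0.43,0.15,-0.53],[-0.09,-0.19,0.1,0.43,0.15,-0.53],[-0.09,-0.19,0.1,0.43,0.15,-0.53]]]'
python3 - <<'E'
from h import *
u=np.array([np.cos(np.radians(79.2)),np.sin(np.radians(79.2)),0])
plan(S+50*u+[0,0,225],Rt(-10.8,-45),10)
E
```

```text
clock: 8.53
eef_pos: [579.3, 252.5, 229.9]
tool_rot: [-3.118, -0.583, 0.693]
force: [0.3, -0.1, -4.5]
width: 16.1
t 8.53 grasp [553.9 229.6 281.6] w 16.1 F [ 0.3 -0.1 -4.5] q [-0.29  0.37 -0.04  2.12 -1.1   0.23 -0.16] dG [-23.6   9.8 -56.6] rv [ 3.95  1.79 -5.13]
-0.10,-0.16,0.14,0.40,0.18,-0.51    zdir [ 0.39  0.41 -0.82]
-0.10,-0.16,0.14,0.40,0.18,-0.51    zdir [ 0.37  0.45 -0.81]
-0.10,-0.16,0.14,0.40,0.18,-0.51    zdir [ 0.35  0.49 -0.8 ]
-0.10,-0.16,0.14,0.40,0.18,-0.51    zdir [ 0.33  0.52 -0.79]
-0.09,-0.16,0.14,0.40,0.18,-0.51    zdir [ 0.3   0.56 -0.77]
-0.09,-0.17,0.14,0.40,0.18,-0.51    zdir [ 0.27  0.59 -0.76]
-0.09,-0.17,0.14,0.40,0.18,-0.51    zdir [ 0.24  0.62 -0.75]
-0.09,-0.17,0.14,0.40,0.18,-0.51    zdir [ 0.21  0.65 -0.73]
-0.09,-0.17,0.14,0.40,0.18,-0.51    zdir [ 0.17  0.67 -0.72]
-0.09,-0.17,0.14,0.40,0.18,-0.51    zdir [ 0.13  0.69 -0.71]
```

```bash
python3 -m crank '[[[-0.1,-0.16,0.14,0.4,0.18,-0.51],[-0.1,-0.16,0.14,0.4,0.18,-0.51],[-0.1,-0.16,0.14,0.4,0.18,-0.51],[-0.1,-0.16,0.14,0.4,0.18,-0.51]]]'
python3 - <<'E'
from h import *
u=np.array([np.cos(np.radians(79.2)),np.sin(np.radians(79.2)),0])
plan(S+50*u+[0,0,225],Rt(-10.8,-45),6)
E
```

```text
clock: 8.87
eef_pos: [560.3, 264.7, 211.0]
tool_rot: [-3.097, -0.66, 0.975]
force: [-0.0, 0.2, -4.4]
width: 15.9
t 8.87 grasp [541.4 231.7 260. ] w 15.9 F [-0.   0.2 -4.4] q [ 0.2   0.49 -0.55  2.12 -1.09  0.24  0.21] dG [-11.    7.7 -35. ] rv [ 2.14  1.12 -2.94]
-0.08,-0.15,0.16,0.36,0.19,-0.49    zdir [ 0.28  0.56 -0.78]
-0.08,-0.15,0.16,0.36,0.19,-0.49    zdir [ 0.26  0.59 -0.76]
-0.08,-0.15,0.16,0.36,0.19,-0.49    zdir [ 0.23  0.62 -0.75]
-0.08,-0.15,0.16,0.36,0.19,-0.49    zdir [ 0.2   0.65 -0.73]
-0.08,-0.15,0.16,0.36,0.19,-0.49    zdir [ 0.17  0.67 -0.72]
-0.08,-0.15,0.16,0.36,0.19,-0.49    zdir [ 0.13  0.69 -0.71]
```

```bash
python3 -m crank '[[[-0.08,-0.15,0.16,0.36,0.19,-0.49],[-0.08,-0.15,0.16,0.36,0.19,-0.49],[-0.08,-0.15,0.16,0.36,0.19,-0.49],[-0.08,-0.15,0.16,0.36,0.19,-0.49],[-0.08,-0.15,0.16,0.36,0.19,-0.49]]]'
python3 - <<'E'
from h import *
u=np.array([np.cos(np.radians(79.2)),np.sin(np.radians(79.2)),0])
plan(S+50*u+[0,0,225],Rt(-10.8,-45),3)
plan(S+50*u+[0,0,185],Rt(-10.8,-45),3)
E
```

```text
clock: 9.28
eef_pos: [536.6, 273.5, 178.4]
tool_rot: [-3.125, -0.767, 1.326]
force: [-0.1, -0.2, -2.8]
width: 16.0
t 9.28 grasp [527.2 231.5 223.1] w 16.0 F [-0.1 -0.2 -2.8] q [ 0.39  0.68 -0.71  2.09 -0.98  0.35  0.54] dG [3.2 7.9 1.9] rv [ 0.22  0.17 -0.39]
0.09,-0.00,0.05,0.07,0.06,-0.13    zdir [ 0.15  0.68 -0.72]
0.09,-0.00,0.05,0.07,0.06,-0.13    zdir [ 0.14  0.69 -0.71]
0.09,0.00,0.05,0.07,0.06,-0.13    zdir [ 0.13  0.69 -0.71]
t 9.28 grasp [527.2 231.5 223.1] w 16.0 F [-0.1 -0.2 -2.8] q [ 0.39  0.68 -0.71  2.09 -0.98  0.35  0.54] dG [  3.2   7.9 -38.1] rv [ 0.22  0.17 -0.39]
-0.21,0.00,0.37,0.07,0.06,-0.13    zdir [ 0.15  0.68 -0.72]
-0.22,0.00,0.37,0.07,0.06,-0.13    zdir [ 0.14  0.69 -0.71]
-0.22,0.00,0.37,0.07,0.06,-0.13    zdir [ 0.13  0.69 -0.71]
```

```bash
python3 -m crank '[[[-0.15,0,0.25,0.07,0.06,-0.13],[-0.15,0,0.25,0.07,0.06,-0.13],[-0.15,0,0.25,0.07,0.06,-0.13],[0,0,0,0,0,0],[0,0,0,0,0,0]]]'
python3 - <<'E'
from h import *
u=np.array([np.cos(np.radians(79.2)),np.sin(np.radians(79.2)),0])
plan(S+50*u+[0,0,185],Rt(-10.8,-45),2)
P={}
for n in("wrist","scene","top"):
    p=P[n]=ctrl.get_image(n); W=world(p);c=p["color"].astype(int)
    k=(p["depth"]>0)&(abs(W[...,0]-525)<45)
    a=W[k&(W[...,1]>265)&(W[...,1]<370)&(W[...,2]>150)&(W[...,2]<240)]
    b=W[k&(W[...,1]>165)&(W[...,1]<215)&(W[...,2]>110)&(W[...,2]<165)]
    print(n,"long",len(a)); 
    for lo in range(265,370,21):
        j=a[(a[:,1]>=lo)&(a[:,1]<lo+21)]
        if len(j)>4: print(np.percentile(j,[2,50,98],axis=0).round(1).tolist())
    print(" short",len(b))
    for lo in range(110,165,14):
        j=b[(b[:,2]>=lo)&(b[:,2]<lo+14)]
        if len(j)>4: print(np.percentile(j,[2,50,98],axis=0).round(1).tolist())
a=cv2.resize(P["wrist"]["color"],(480,360));b=cv2.resize(P["scene"]["color"][120:250,190:290],(277,360),interpolation=3)
cv2.imwrite("pics/k1.png",np.hstack([a,b])[:,:,::-1])
E
```

```text
clock: 9.7
eef_pos: [535.4, 271.7, 142.0]
tool_rot: [-3.135, -0.779, 1.38]
force: [-0.4, 0.2, -3.3]
width: 15.9
t 9.7 grasp [527.5 228.9 186.2] w 15.9 F [-0.4  0.2 -3.3] q [ 0.41  0.78 -0.73  2.09 -0.97  0.31  0.64] dG [ 2.8 10.6 -1.2] rv [-0.05  0.06 -0.02]
0.12,0.02,0.14,-0.02,0.03,-0.01    zdir [ 0.13  0.69 -0.71]
0.12,0.02,0.14,-0.02,0.03,-0.01    zdir [ 0.13  0.69 -0.71]
wrist long 4828
[[527.2, 265.4, 188.3], [536.2, 275.1, 191.2], [545.2, 285.5, 194.0]]
[[531.1, 286.5, 188.5], [540.1, 296.0, 191.3], [549.1, 306.7, 193.9]]
[[535.0, 307.3, 188.6], [544.1, 317.0, 191.4], [553.0, 327.5, 194.0]]
[[538.8, 328.3, 188.8], [547.2, 335.9, 191.4], [556.1, 344.3, 194.0]]
 short 0
scene long 72
[[531.0, 287.4, 189.1], [538.0, 299.4, 192.3], [546.3, 305.8, 194.7]]
[[532.7, 308.6, 181.9], [537.2, 317.9, 191.4], [549.0, 327.9, 194.9]]
[[535.2, 328.4, 182.9], [541.8, 336.1, 191.2], [552.9, 344.5, 195.3]]
 short 116
[[506.9, 170.0, 111.8], [510.9, 174.9, 118.5], [520.5, 186.1, 123.7]]
[[506.0, 168.6, 125.2], [510.9, 174.7, 131.1], [521.9, 187.8, 137.2]]
[[506.7, 167.9, 138.7], [510.8, 175.8, 145.4], [521.2, 187.1, 151.3]]
[[507.4, 169.2, 152.9], [511.4, 174.3, 158.7], [521.1, 187.9, 164.8]]
top long 356
[[526.8, 265.3, 179.8], [535.3, 275.3, 190.7], [546.1, 285.3, 194.3]]
[[530.9, 286.6, 182.5], [538.8, 296.2, 190.9], [549.9, 306.4, 195.5]]
[[535.2, 307.7, 181.7], [543.0, 317.9, 191.1], [553.2, 327.3, 194.7]]
[[538.4, 328.8, 183.4], [546.1, 336.5, 191.2], [555.8, 343.3, 194.8]]
 short 0
```

View pics/k1.png

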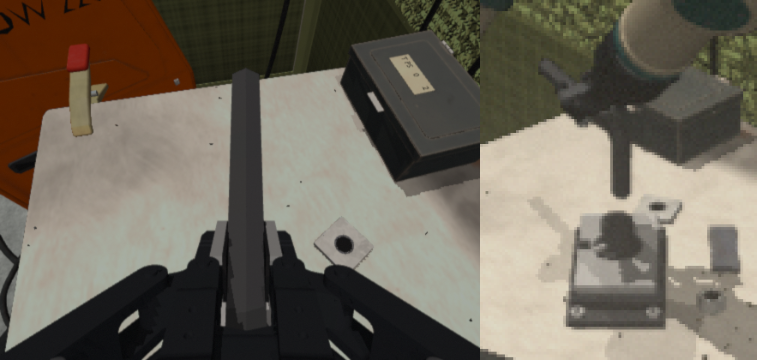

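The picture shows the key flipped: long arm level (top z 194, yaw 79.4°), short arm pointing down at scene crop (621,170), above the screw at crop (618,235). I shift by (+3,+11) mm and lower to just above the rim.

```bash
python3 -m crank '[[[0.13,0.02,0.15,0,0.03,0],[0.13,0.02,0.15,0,0.03,0],[0,0,0,0,0,0],[-0.3,0,0.3,0,0,0],[-0.3,0,0.3,0,0,0],[0,0,0,0,0,0],[0,0,0,0,0,0]]]'
python3 - <<'E'
from h import *
u=np.array([np.cos(np.radians(79.2)),np.sin(np.radians(79.2)),0])
plan(S+50*u+[0,0,155],Rt(-10.8,-45),2)
for n in("scene","top"):
    p=ctrl.get_image(n); W=world(p)
    k=(p["depth"]>0)&(abs(W[...,0]-520)<40)&(W[...,1]>150)&(W[...,1]<225)
    for lo,hi in((42,50),(52,62),(62,73),(73,78),(84,95),(95,106),(106,118),(118,128)):
        j=W[k&(W[...,2]>lo)&(W[...,2]<hi)]
        if len(j)>4: print(n,lo,len(j),np.percentile(j,[3,50,97],axis=0).round(1).tolist())
    np.save(n+"2.npy",p,allow_pickle=True)
q=np.load("scene2.npy",allow_pickle=True).item()["color"];t=np.load("top2.npy",allow_pickle=True).item()["color"]
cv2.imwrite("pics/k2.png",np.hstack([cv2.resize(q[150:240,200:280],(400,450),interpolation=3),cv2.resize(t[150:240,150:230],(400,450),interpolation=3)])[:,:,::-1])
E
```

```text
clock: 10.43
eef_pos: [540.9, 287.4, 120.3]
tool_rot: [3.134, -0.787, 1.394]
force: [-0.8, -0.5, -2.9]
width: 15.9
t 10.43 grasp [532.7 244.3 164. ] w 15.9 F [-0.8 -0.5 -2.9] q [ 0.39  0.84 -0.76  2.09 -1.07  0.24  0.76] dG [-2.3 -4.9 -9. ] rv [-0.   -0.02  0.08]
-0.17,-0.02,0.04,-0.00,-0.01,0.04    zdir [ 0.13  0.7  -0.71]
-0.17,-0.02,0.04,-0.00,-0.01,0.04    zdir [ 0.13  0.69 -0.71]
scene 42 154 [[481.5, 152.8, 42.1], [508.6, 179.1, 44.0], [554.6, 216.5, 49.2]]
scene 52 32 [[501.4, 174.9, 53.2], [510.1, 181.7, 57.3], [526.9, 194.9, 61.8]]
scene 62 53 [[503.1, 175.9, 62.8], [518.3, 186.5, 67.8], [532.2, 204.3, 72.9]]
scene 73 40 [[505.0, 175.6, 73.1], [517.3, 192.6, 74.9], [531.5, 208.5, 77.6]]
scene 84 7 [[514.1, 188.2, 90.5], [518.9, 191.9, 93.1], [524.8, 197.1, 95.0]]
scene 95 19 [[513.0, 187.0, 95.5], [516.6, 191.4, 101.9], [526.4, 197.5, 104.7]]
scene 106 25 [[512.2, 186.4, 106.6], [517.7, 190.6, 113.1], [526.9, 204.5, 117.5]]
scene 118 21 [[512.8, 185.5, 118.9], [517.3, 191.3, 123.8], [525.8, 203.3, 127.7]]
top 42 185 [[482.7, 157.4, 42.1], [505.5, 189.4, 44.2], [522.3, 222.5, 48.9]]
top 52 21 [[493.8, 174.5, 52.4], [506.9, 183.4, 57.3], [519.6, 198.7, 61.7]]
top 62 26 [[505.3, 175.9, 63.7], [511.1, 186.5, 70.4], [517.3, 202.2, 72.8]]
top 73 31 [[504.4, 177.2, 73.5], [509.4, 188.8, 74.8], [516.5, 203.6, 77.4]]
```

View pics/k2.png

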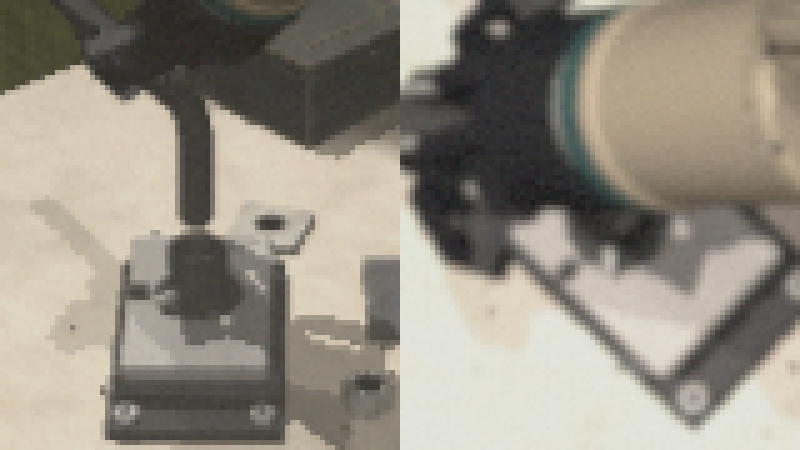

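```bash
python3 -m crank '[[[-0.16,-0.03,0.08,0,-0.02,0.04],[-0.16,-0.03,0.08,0,0,0.04],[0,0,0,0,0,0],[0,0,0,0,0,0]]]'
python3 - <<'E'
from h import *
u=np.array([np.cos(np.radians(79.2)),np.sin(np.radians(79.2)),0])
plan(np.array([530.2,241.2,119]),Rt(-10.8,-45),4)
p=ctrl.get_image("scene"); W=world(p)
k=(p["depth"]>0)&(abs(W[...,0]-520)<40)&(W[...,1]>150)&(W[...,1]<225)
for lo,hi in((62,73),(73,78),(84,95),(95,106),(106,118),(118,128)):
        j=W[k&(W[...,2]>lo)&(W[...,2]<hi)]
        if len(j)>4: print(lo,len(j),np.percentile(j,[3,50,97],axis=0).round(1).tolist())
E
```

```text
clock: 10.87
eef_pos: [540.8, 283.8, 113.1]
tool_rot: [3.138, -0.785, 1.387]
force: [0.6, -0.4, -3.1]
width: 15.9
t 10.87 grasp [532.5 240.8 157. ] w 15.9 F [ 0.6 -0.4 -3.1] q [ 0.4   0.86 -0.75  2.09 -1.1   0.23  0.79] dG [ -2.3   0.4 -38. ] rv [0.01 0.01 0.03]
-0.22,-0.02,0.22,0.00,0.00,0.01    zdir [ 0.13  0.69 -0.71]
-0.22,-0.02,0.22,0.00,0.00,0.01    zdir [ 0.13  0.69 -0.71]
-0.22,-0.02,0.22,0.00,0.00,0.01    zdir [ 0.13  0.69 -0.71]
-0.22,-0.02,0.22,0.00,0.00,0.01    zdir [ 0.13  0.69 -0.71]
62 50 [[502.7, 175.1, 63.3], [516.6, 185.1, 68.4], [530.1, 203.2, 72.8]]
73 34 [[503.3, 175.5, 73.1], [517.0, 190.3, 75.0], [533.1, 206.5, 77.0]]
84 20 [[511.9, 182.0, 86.1], [516.4, 187.1, 89.4], [527.3, 195.6, 94.7]]
95 26 [[512.3, 182.2, 95.2], [516.8, 187.3, 99.8], [527.2, 198.4, 105.4]]
106 24 [[511.1, 180.9, 106.9], [516.3, 189.5, 112.3], [524.8, 200.0, 117.6]]
118 21 [[512.8, 182.3, 119.1], [517.9, 188.0, 121.5], [528.7, 199.4, 126.9]]
```

```bash
python3 -m crank '[[[-0.2,-0.03,0.2,0,0,0],[-0.2,-0.02,0.2,0,0,0],[0,0,0,0,0,0]]]'
python3 - <<'E'
from h import *
plan(np.array([531.5,241,119]),Rt(-10.8,-45),3)
E
```

```text
clock: 11.17
eef_pos: [541.9, 285.1, 101.7]
tool_rot: [-3.137, -0.79, 1.391]
force: [-2.4, -0.5, -1.7]
width: 16.0
t 11.17 grasp [534.3 241.8 145.4] w 16.0 F [-2.4 -0.5 -1.7] q [ 0.39  0.88 -0.74  2.08 -1.1   0.24  0.82] dG [ -2.8  -0.8 -26.4] rv [-0.1  -0.04  0.06]
-0.22,-0.02,0.20,-0.03,-0.01,0.02    zdir [ 0.13  0.7  -0.7 ]
-0.22,-0.02,0.20,-0.03,-0.01,0.02    zdir [ 0.13  0.7  -0.71]
-0.22,-0.02,0.20,-0.03,-0.01,0.02    zdir [ 0.13  0.69 -0.71]
```

```bash
python3 - <<'E'
from h import *
for yaw in(84,88):
    u=np.array([np.cos(np.radians(yaw)),np.sin(np.radians(yaw)),0])
    plan(np.array([521,191,0])+50*u+[0.5,0,150],Rt(yaw-90,-45),4)
E
```

```text
t 11.17 grasp [534.3 241.8 145.4] w 16.0 F [-2.4 -0.5 -1.7] q [ 0.39  0.88 -0.74  2.08 -1.1   0.24  0.82] dG [-7.6 -1.   4.6] rv [ 0.46 -0.04 -0.51]
0.01,-0.09,-0.04,0.12,-0.01,-0.13    zdir [ 0.11  0.7  -0.7 ]
0.01,-0.09,-0.04,0.12,-0.01,-0.13    zdir [ 0.1   0.7  -0.71]
0.01,-0.09,-0.04,0.12,-0.01,-0.13    zdir [ 0.09  0.7  -0.71]
0.01,-0.09,-0.04,0.12,-0.01,-0.13    zdir [ 0.07  0.7  -0.71]
t 11.17 grasp [534.3 241.8 145.4] w 16.0 F [-2.4 -0.5 -1.7] q [ 0.39  0.88 -0.74  2.08 -1.1   0.24  0.82] dG [-11.1  -0.8   4.6] rv [ 0.93 -0.04 -0.98]
0.01,-0.14,-0.04,0.23,-0.01,-0.24    zdir [ 0.1  0.7 -0.7]
0.01,-0.14,-0.04,0.23,-0.01,-0.24    zdir [ 0.07  0.7  -0.71]
0.01,-0.14,-0.04,0.23,-0.01,-0.24    zdir [ 0.05  0.71 -0.71]
0.02,-0.14,-0.04,0.23,-0.01,-0.24    zdir [ 0.02  0.71 -0.71]
```

```bash
python3 -m crank '[[[0.08,-0.09,-0.1,0.12,0,-0.13],[0.02,-0.09,-0.05,0.12,0,-0.13],[0,-0.09,-0.03,0.12,0,-0.13],[0,-0.09,-0.03,0.12,0,-0.13],[0,0,0,0,0,0],[0,0,0,0,0,0]]]'
python3 - <<'E'
from h import *
yaw=84
u=np.array([np.cos(np.radians(yaw)),np.sin(np.radians(yaw)),0])
plan(np.array([521,191,0])+50*u+[0.5,0,119],Rt(yaw-90,-45),4)
E
```

```text
clock: 11.67
eef_pos: [531.2, 282.5, 105.0]
tool_rot: [-3.139, -0.787, 1.468]
force: [0.2, 0.1, -4.0]
width: 16.0
t 11.67 grasp [526.8 238.8 148.8] w 16.0 F [ 0.2  0.1 -4. ] q [ 0.35  0.85 -0.65  2.05 -1.01  0.35  0.78] dG [ -0.1   1.9 -29.8] rv [-0.04 -0.01  0.02]
-0.17,-0.00,0.19,-0.01,-0.00,0.00    zdir [ 0.07  0.7  -0.71]
-0.17,-0.00,0.19,-0.01,-0.00,0.00    zdir [ 0.07  0.7  -0.71]
-0.16,-0.00,0.19,-0.01,-0.00,0.00    zdir [ 0.07  0.7  -0.71]
-0.16,-0.00,0.19,-0.01,-0.00,0.00    zdir [ 0.07  0.7  -0.71]
```

```bash
python3 -m crank '[[[-0.15,0,0.2,0,0,0],[-0.15,0,0.18,0,0,0],[0,0,0,0,0,0]]]'
python3 - <<'E'
from h import *
yaw=84
u=np.array([np.cos(np.radians(yaw)),np.sin(np.radians(yaw)),0])
plan(np.array([521,191,0])+50*u+[0.5,0,119],Rt(yaw-90,-45),2)
p=ctrl.get_image("scene"); W=world(p)
k=(p["depth"]>0)&(abs(W[...,0]-520)<40)&(W[...,1]>150)&(W[...,1]<225)
for lo,hi in((62,73),(73,78),(80,95),(95,106),(106,118)):
        j=W[k&(W[...,2]>lo)&(W[...,2]<hi)]
        if len(j)>4: print(lo,len(j),np.percentile(j,[3,50,97],axis=0).round(1).tolist())
E
```

```text
clock: 11.92
eef_pos: [530.9, 291.7, 96.4]
tool_rot: [-3.141, -0.8, 1.477]
force: [0.2, -0.2, -3.0]
width: 15.8
t 11.92 grasp [526.7 247.4 139.6] w 15.8 F [ 0.2 -0.2 -3. ] q [ 0.36  0.89 -0.69  2.05 -1.02  0.32  0.81] dG [  0.   -6.7 -20.6] rv [-0.07 -0.14  0.07]
-0.34,0.02,0.16,-0.04,-0.07,0.04    zdir [ 0.07  0.71 -0.7 ]
-0.34,0.02,0.16,-0.04,-0.07,0.04    zdir [ 0.07  0.7  -0.71]
62 42 [[502.0, 175.8, 62.6], [510.4, 183.1, 67.9], [525.7, 203.0, 72.6]]
73 31 [[504.9, 174.0, 73.8], [515.6, 184.7, 75.1], [533.3, 205.6, 77.0]]
80 36 [[511.1, 180.1, 81.6], [515.4, 186.4, 87.3], [526.7, 196.7, 94.2]]
95 21 [[511.7, 182.2, 96.0], [516.5, 188.1, 100.3], [527.9, 196.4, 105.2]]
106 29 [[510.1, 184.1, 106.7], [515.2, 188.8, 111.6], [525.0, 200.8, 117.7]]
```

```bash
python3 -m crank '[[[-0.16,0,-0.16,-0.04,-0.1,0.04],[0,0,0,0,0,0],[0,0,0,0,0,0],[0,0,0,0,0,0]]]'
python3 - <<'E'
from h import *
yaw=84
u=np.array([np.cos(np.radians(yaw)),np.sin(np.radians(yaw)),0])
plan(np.array([521,191,0])+50*u+[0.5,0,119],Rt(yaw-90,-45),2)
p=ctrl.get_image("scene"); W=world(p)
k=(p["depth"]>0)&(abs(W[...,0]-520)<40)&(W[...,1]>150)&(W[...,1]<225)
for lo,hi in((80,95),(95,106),(106,118)):
        j=W[k&(W[...,2]>lo)&(W[...,2]<hi)]
        if len(j)>4: print(lo,len(j),np.percentile(j,[3,50,97],axis=0).round(1).tolist())
cv2.imwrite("pics/k3.png",cv2.resize(p["color"][120:240,190:280],(600,800),interpolation=3)[200:,:,::-1])
E
```

```text
clock: 12.3
eef_pos: [529.5, 288.2, 98.2]
tool_rot: [-3.139, -0.795, 1.472]
force: [0.6, 2.0, -1.6]
width: 15.7
t 12.3 grasp [525.3 244.1 141.6] w 15.7 F [ 0.6  2.  -1.6] q [ 0.36  0.88 -0.68  2.06 -1.02  0.32  0.8 ] dG [  1.4  -3.4 -22.6] rv [-0.06 -0.1   0.04]
-0.32,0.04,0.23,-0.03,-0.05,0.02    zdir [ 0.07  0.71 -0.7 ]
-0.32,0.04,0.23,-0.03,-0.05,0.02    zdir [ 0.07  0.7  -0.71]
80 32 [[507.8, 177.2, 80.1], [514.0, 182.9, 87.3], [524.2, 192.7, 94.0]]
95 27 [[509.2, 180.3, 95.2], [513.3, 186.2, 99.4], [524.1, 193.7, 105.4]]
106 28 [[509.9, 181.2, 106.7], [515.9, 186.9, 112.0], [527.8, 193.3, 117.7]]
```

View pics/k3.png

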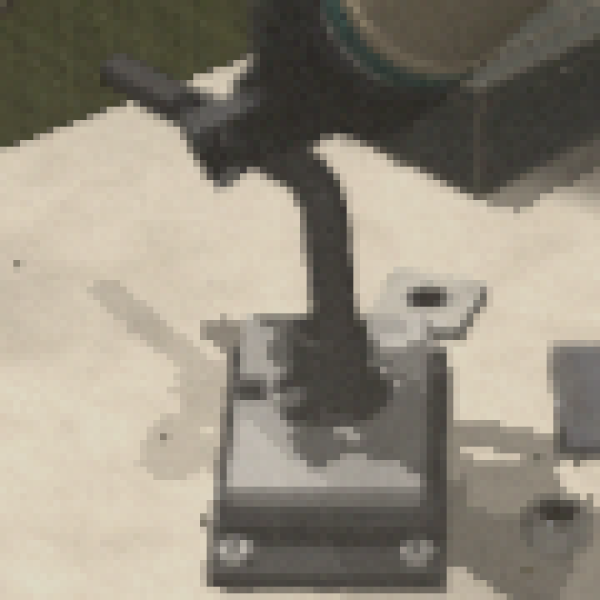

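The picture shows the short arm with its tip on the rim about 4 mm towards -y, at crop (340,300). The key is tilted a few degrees in the grip. I back off and re-measure it.

```bash
cat >> h.py <<'E'
def keypose():
    """axis of the long arm and elbow, from the wrist camera (top ridge face is a flat-sided hexagon, corner line up)"""
    s=ctrl.read_state();R=Ro.from_euler('xyz',s["tool_rot"]);T=s["eef_pos"];g=T-62*R.apply([0,0,1])
    p=ctrl.get_image("wrist");W=world(p);X=(W-T)@R.as_matrix()
    k=(p["depth"]>0)&(abs(X[...,1])<25)&(np.linalg.norm(W-g,axis=-1)<135)&(np.linalg.norm(W-g,axis=-1)>35)&(W[...,2]>85)&(X[...,0]>15)
    P=W[k]; h=R.apply([1,0,1])/2**.5 # nominal outward dir
    a=(P-g)@h; C=[];A=[]
    for lo in range(40,105,8):
        j=P[(a>=lo)&(a<lo+8)]
        if len(j)<30: continue
        q=np.percentile(j,[2,98],axis=0); side=(j-g)@R.apply([0,1,0])
        top=np.percentile(j[:,2],97); C.append(g+h*(lo+4)+R.apply([0,1,0])*(np.percentile(side,3)+np.percentile(side,97))/2); C[-1][2]=top-9.3
        A.append(lo+4)
    C=np.array(C);c=C.mean(0);v=np.linalg.svd(C-c)[2][0];v*=np.sign(v@h)
    end=a.max(); E=c+v*((g+h*end-c)@v)  # long end
    # short arm direction: perpendicular to v in plane (v, up)
    n=np.cross(v,R.apply([0,1,0]));n*=-np.sign(n[2]);n/=np.linalg.norm(n)
    el=E-168*v
    print("n",len(C),"lever yaw %.1f slope %.1f deg"%(np.degrees(np.arctan2(v[1],v[0])),np.degrees(np.arcsin(v[2]))),"long end",E.round(1),"elbow",el.round(1),"short end",(el+72*n).round(1),"grasp",g.round(1),"clock",round(s["clock"],2),"F",s["force"].round(1))
    return p
E
python3 -m crank '[[[0.2,0,-0.2,0,0,0],[0.2,0,-0.2,0,0,0],[0,0,0,0,0,0],[0,0,0,0,0,0]]]'
python3 - <<'E'
from h import *
keypose()
p=ctrl.get_image("scene"); W=world(p)
k=(p["depth"]>0)&(abs(W[...,0]-520)<40)&(W[...,1]>150)&(W[...,1]<225)
for lo,hi in((80,95),(95,106),(106,118),(118,130)):
        j=W[k&(W[...,2]>lo)&(W[...,2]<hi)]
        if len(j)>4: print(lo,len(j),np.percentile(j,[3,50,97],axis=0).round(1).tolist())
print(ctrl.read_state()["qpos"].round(2))
E
```

```text
clock: 12.68
eef_pos: [530.1, 284.8, 114.7]
tool_rot: [-3.139, -0.79, 1.468]
force: [-0.2, -0.2, -4.0]
width: 15.6
n 9 lever yaw 84.3 slope -6.9 deg long end [537.4 356.9 143.5] elbow [520.8 190.9 163.6] short end [519.8 182.4  92.1] grasp [525.8 241.  158.3] clock 12.68 F [-0.2 -0.2 -4. ]
80 6 [[511.0, 178.1, 91.4], [513.8, 180.8, 93.7], [524.1, 191.1, 94.4]]
95 24 [[509.6, 176.4, 96.3], [515.0, 179.2, 101.2], [523.6, 190.6, 105.8]]
106 25 [[509.1, 175.7, 107.1], [515.0, 180.1, 113.1], [526.3, 188.0, 116.9]]
118 30 [[509.4, 179.2, 118.6], [515.2, 182.6, 124.6], [525.5, 190.2, 129.7]]
[ 0.35  0.83 -0.66  2.05 -1.01  0.36  0.76]
```

The key has pivoted 6.9° in the grip, with the lever end low. I level it by turning the tool about the elbow and keep the elbow over the axis.

```bash
python3 - <<'E'
from h import *
u=np.array([np.cos(np.radians(84)),np.sin(np.radians(84)),0])
plan(np.array([521.2,191,163])+50.5*u,Rt(-6,-52),4)
E
```

```text
t 12.78 grasp [525.7 241.3 158.3] w 16.1 F [ 0.3 -0.1 -3.5] q [ 0.35  0.83 -0.66  2.05 -1.01  0.36  0.76] dG [ 0.8 -0.   4.7] rv [-0.04  1.11  0.01]
0.09,0.01,-0.03,-0.01,0.28,0.00    zdir [ 0.07  0.73 -0.68]
0.09,0.01,-0.03,-0.01,0.28,0.00    zdir [ 0.08  0.75 -0.66]
0.09,0.01,-0.03,-0.01,0.28,0.00    zdir [ 0.08  0.77 -0.64]
0.09,0.01,-0.03,-0.01,0.28,0.00    zdir [ 0.08  0.78 -0.62]
```

```bash
python3 -m crank '[[[0.09,0.01,-0.03,0,0.28,0],[0.09,0.01,-0.03,0,0.28,0],[0.09,0.01,-0.03,0,0.28,0],[0.09,0.01,-0.03,0,0.28,0],[0,0,0,0,0,0],[0,0,0,0,0,0]]]'
python3 - <<'E'
from h import *
keypose()
u=np.array([np.cos(np.radians(84)),np.sin(np.radians(84)),0])
plan(np.array([521.2,191,155])+50.5*u,Rt(-6,-52),2)
E
```

```text
clock: 13.28
eef_pos: [532.4, 288.5, 124.2]
tool_rot: [-3.14, -0.909, 1.468]
force: [0.6, 0.3, -3.1]
width: 16.2
n 9 lever yaw 84.2 slope -0.2 deg long end [539.4 357.  161. ] elbow [522.4 189.9 161.5] short end [522.4 189.7  89.5] grasp [527.4 239.8 162.3] clock 13.28 F [ 0.6  0.3 -3.1]
t 13.33 grasp [527.5 239.5 162. ] w 16.1 F [ 0.3  0.8 -4.1] q [ 0.47  0.93 -0.78  2.06 -1.03  0.35  0.86] dG [-1.   1.7 -7. ] rv [-0.02 -0.01  0.01]
-0.08,-0.02,0.09,-0.01,-0.00,0.00    zdir [ 0.08  0.78 -0.62]
-0.08,-0.02,0.09,-0.01,-0.00,0.00    zdir [ 0.08  0.78 -0.62]
```

```bash
python3 -m crank '[[[0.01,-0.05,0.02,0,0,0],[-0.13,0,0.1,0,0,0],[-0.13,0,0.1,0,0,0],[0,0,0,0,0,0],[0,0,0,0,0,0]]]'
python3 - <<'E'
from h import *
keypose()
u=np.array([np.cos(np.radians(84)),np.sin(np.radians(84)),0])
plan(np.array([521,190.5,119])+50*u,Rt(-6,-52),5)
E
```

```text
clock: 13.75
eef_pos: [530.8, 289.8, 113.0]
tool_rot: [3.139, -0.905, 1.473]
force: [0.5, -0.1, -3.6]
width: 16.1
n 9 lever yaw 84.3 slope -0.4 deg long end [537.5 358.3 149.6] elbow [520.9 191.1 150.7] short end [521.  190.6  78.7] grasp [525.8 241.3 151.3] clock 13.75 F [ 0.5 -0.1 -3.6]
t 13.8 grasp [525.8 241.2 151.2] w 16.2 F [ 0.4  0.3 -3.7] q [ 0.48  0.96 -0.8   2.07 -1.04  0.32  0.88] dG [  0.4  -1.  -32.2] rv [-0.02  0.03  0.04]
-0.17,0.00,0.13,-0.00,0.01,0.01    zdir [ 0.08  0.78 -0.62]
-0.17,0.00,0.13,-0.00,0.01,0.01    zdir [ 0.08  0.78 -0.62]
-0.17,0.00,0.13,-0.00,0.01,0.01    zdir [ 0.08  0.78 -0.62]
-0.17,0.00,0.13,-0.00,0.01,0.01    zdir [ 0.08  0.78 -0.62]
-0.17,0.00,0.13,-0.00,0.01,0.01    zdir [ 0.08  0.78 -0.62]
```

```bash
python3 -m crank '[[[-0.17,0,0.12,0,0.01,0],[-0.17,0,0.12,0,0.01,0],[0,0,0,0,0,0]]]'
python3 - <<'E'
from h import *
keypose()
u=np.array([np.cos(np.radians(84)),np.sin(np.radians(84)),0])
plan(np.array([521,190.5,119])+50*u,Rt(-6,-52),1)
E
```

```text
clock: 14.05
eef_pos: [530.4, 291.5, 102.2]
tool_rot: [3.136, -0.911, 1.478]
force: [-0.7, 0.2, -4.2]
width: 16.2
n 9 lever yaw 84.5 slope -1.0 deg long end [536.9 359.3 137.2] elbow [520.9 192.1 140.3] short end [521.  190.8  68.3] grasp [525.6 242.8 140.1] clock 14.05 F [-0.7  0.2 -4.2]
t 14.1 grasp [525.6 242.6 140.2] w 16.5 F [ 0.3  1.4 -2.9] q [ 0.48  0.99 -0.81  2.07 -1.04  0.29  0.91] dG [  0.7  -2.4 -21.2] rv [-0.04 -0.03  0.07]
-0.61,0.04,0.37,-0.04,-0.03,0.07    zdir [ 0.08  0.78 -0.62]
```

It's in the mouth: the short end is at z 68, below the 75 rim, with no force. Continue.

```bash
python3 -m crank '[[[-0.2,0.02,0.09,-0.02,0.05,0.03],[-0.17,0,0.1,0,0.03,0],[-0.17,0,0.12,0,0,0],[0,0,0,0,0,0]]]'
python3 - <<'E'
from h import *
keypose()
u=np.array([np.cos(np.radians(84)),np.sin(np.radians(84)),0])
plan(np.array([521,190.5,119])+50*u,Rt(-6,-52),1)
E
```

```text
clock: 14.43
eef_pos: [530.4, 291.0, 84.0]
tool_rot: [3.138, -0.925, 1.475]
force: [-0.6, 1.1, -1.8]
width: 16.1
n 9 lever yaw 84.4 slope -0.2 deg long end [537.1 358.7 119.9] elbow [520.6 191.5 120.6] short end [520.7 191.2  48.6] grasp [525.5 241.7 121.3] clock 14.43 F [-0.6  1.1 -1.8]
t 14.48 grasp [525.5 241.6 121.5] w 16.2 F [ 0.9  1.9 -3.9] q [ 0.5   1.05 -0.83  2.07 -1.06  0.26  0.97] dG [ 0.7 -1.4 -2.5] rv [-0.03 -0.16  0.05]
-0.13,0.04,0.01,-0.03,-0.16,0.05    zdir [ 0.08  0.78 -0.62]
```

Short end at 48.6, with the floor at 47. I press the last 2 mm, then open.

```bash
python3 -m crank '[[[-0.12,0,0.07,0,0,0],[-0.08,0,0.06,0,0,0],[0,0,0,0,0,0]]]'
python3 - <<'E'
from h import *
keypose()
E
```

```text
clock: 14.73
eef_pos: [530.9, 293.6, 82.3]
tool_rot: [3.135, -0.935, 1.48]
force: [-2.4, -3.4, -0.3]
width: 15.9
n 9 lever yaw 84.4 slope -2.3 deg long end [537.3 358.8 113.8] elbow [521.  191.8 120.7] short end [521.  188.8  48.7] grasp [526.  244.  119.1] clock 14.73 F [-2.4 -3.4 -0.3]
```

```bash
python3 -m crank '[[[0,0,0,0,0,0],[0,0,0,0,0,0],[0,0,0,0,0,0],[0,0,0,0,0,0],[0,0,-0.3,0,0,0],[0,0,-0.6,0,0,0],[0,0,-0.8,0,0,0],[0,0,-0.8,0,0,0],[0,0,-0.6,0,0,0],[0,0,0,0,0,0]]]' -1
python3 - <<'E'
from h import *
print(ctrl.read_state()["width"])
u=np.array([np.cos(np.radians(82)),np.sin(np.radians(82)),0])
plan(np.array([521,190.5,210])+120*u,Rt(-8,0),12)
p=keypose();W=world(p);k=(p["depth"]>0)&(W[...,2]>90)&(W[...,2]<140)&(W[...,1]>180)&(W[...,1]<365)&(abs(W[...,0]-530)<30)
P=W[k]
for lo in range(180,365,20):
    j=P[(P[:,1]>=lo)&(P[:,1]<lo+20)]
    if len(j)>10: print(lo,np.percentile(j,[3,50,97],axis=0).round(1).tolist())
cv2.imwrite("pics/k4.png",p["color"][:,:,::-1])
E
```

```text
clock: 15.62
eef_pos: [523.2, 216.0, 138.0]
tool_rot: [3.137, -0.933, 1.48]
force: [0.4, 0.3, 0.0]
width: 85.4
85.37704998631224
t 15.62 grasp [518.3 166.4 174.9] w 85.4 F [0.4 0.3 0. ] q [ 0.58  0.88 -0.7   2.06 -0.94  0.52  0.87] dG [ 19.4 142.9  35.1] rv [-0.17 -8.91  0.41]
0.16,0.02,0.26,-0.01,-0.74,0.03    zdir [ 0.07  0.75 -0.66]
0.18,0.02,0.23,-0.01,-0.74,0.03    zdir [ 0.07  0.7  -0.71]
0.19,0.02,0.21,-0.01,-0.74,0.03    zdir [ 0.07  0.64 -0.76]
0.21,0.01,0.18,-0.01,-0.74,0.03    zdir [ 0.06  0.58 -0.81]
0.22,0.01,0.15,-0.01,-0.74,0.03    zdir [ 0.06  0.51 -0.86]
0.23,0.01,0.12,-0.01,-0.74,0.03    zdir [ 0.05  0.45 -0.89]
0.24,0.01,0.09,-0.01,-0.74,0.03    zdir [ 0.04  0.38 -0.93]
0.25,0.01,0.06,-0.01,-0.74,0.03    zdir [ 0.03  0.3  -0.95]
0.25,0.01,0.02,-0.01,-0.74,0.03    zdir [ 0.03  0.23 -0.97]
0.25,0.00,-0.01,-0.01,-0.74,0.03    zdir [ 0.02  0.15 -0.99]
0.25,0.00,-0.04,-0.01,-0.74,0.03    zdir [ 0.01  0.08 -1.  ]
0.25,0.00,-0.07,-0.01,-0.74,0.03    zdir [ 0. -0. -1.]
n 4 lever yaw 82.9 slope -3.4 deg long end [529.8 276.8 116.5] elbow [509.2 110.3 126.5] short end [509.  106.1  54.6] grasp [518.3 166.4 174.9] clock 15.62 F [0.4 0.3 0. ]
180 [[512.6, 184.3, 92.4], [520.4, 190.6, 115.5], [528.5, 199.3, 124.9]]
200 [[514.3, 200.5, 122.6], [522.3, 208.8, 126.1], [530.4, 219.2, 129.0]]
220 [[516.5, 220.5, 123.2], [524.6, 229.6, 125.9], [532.9, 239.3, 128.6]]
240 [[518.6, 240.5, 122.5], [526.6, 249.6, 125.1], [534.6, 259.4, 127.7]]
260 [[520.8, 260.6, 121.5], [528.9, 269.8, 124.3], [537.0, 279.5, 126.8]]
280 [[522.9, 280.9, 120.7], [531.3, 289.8, 123.4], [539.4, 299.4, 125.7]]
300 [[525.2, 300.5, 120.1], [533.2, 309.8, 122.5], [541.2, 319.3, 125.2]]
320 [[527.4, 320.6, 119.3], [535.5, 329.7, 121.8], [543.5, 339.1, 124.5]]
340 [[529.4, 340.6, 118.4], [537.4, 349.6, 120.7], [545.7, 359.3, 123.5]]
360 [[530.8, 360.1, 117.9], [535.9, 361.5, 120.2], [545.1, 362.6, 122.4]]
```

Key seated: lever top ~129 mm near the elbow, so its centre line is at ~119–120 against 119 nominal. The lever droops 2.4° within the socket play. Now tool-down over the lever at 120 mm.

```bash
python3 -m crank '[[[0.2,0.02,0.2,0,-0.74,0.03],[0.22,0.02,0.2,0,-0.74,0.03],[0.22,0.02,0.18,0,-0.74,0.03],[0.22,0.01,0.15,0,-0.74,0.03],[0.23,0.01,0.13,0,-0.74,0.03],[0.23,0.01,0.12,0,-0.74,0.03],[0.24,0.01,0.09,0,-0.74,0.03],[0.25,0.01,0.06,0,-0.74,0.03],[0.25,0.01,0.02,0,-0.74,0.03],[0.25,0,-0.01,0,-0.74,0.03],[0.25,0,-0.04,0,-0.74,0.03],[0.25,0,-0.07,0,-0.74,0.03]]]'
python3 - <<'E'
from h import *
u=np.array([np.cos(np.radians(83.5)),np.sin(np.radians(83.5)),0])
plan(np.array([521,190.5,180])+120*u,Rt(-6.5,0),3)
E
```

```text
clock: 16.67
eef_pos: [531.7, 317.6, 141.9]
tool_rot: [-3.115, 0.035, 1.439]
force: [-0.5, 0.2, -0.9]
width: 85.5
t 16.67 grasp [533.6 319.5 203.8] w 85.5 F [-0.5  0.2 -0.9] q [-0.75  0.68  0.28  1.62 -0.21  0.92 -0.53] dG [  0.9  -9.8 -23.8] rv [-0.26  0.33 -0.18]
-0.07,0.05,0.27,-0.09,0.11,-0.06    zdir [-0.02 -0.02 -1.  ]
-0.08,0.05,0.27,-0.09,0.11,-0.06    zdir [-0.01 -0.01 -1.  ]
-0.08,0.04,0.27,-0.09,0.11,-0.06    zdir [ 0. -0. -1.]
```

```bash
python3 -m crank '[[[-0.1,0.05,0.4,-0.09,0.11,-0.06],[-0.1,0.05,0.6,-0.09,0.11,-0.06],[-0.08,0.03,0.7,-0.09,0.11,-0.06],[0,0,0.7,0,0,0],[0,0,0.4,0,0,0],[0,0,0,0,0,0]]]'
python3 - <<'E'
from h import *
u=np.array([np.cos(np.radians(83.5)),np.sin(np.radians(83.5)),0])
plan(np.array([521,190.5,115])+120*u,Rt(-6.5,0),1)
E
```

```text
clock: 17.17
eef_pos: [521.7, 334.6, 46.6]
tool_rot: [-3.136, -0.007, 1.499]
force: [-0.7, -0.3, 0.5]
width: 85.6
t 17.17 grasp [522.1 334.2 108.6] w 85.6 F [-0.7 -0.3  0.5] q [-0.73  0.78  0.21  1.73 -0.25  0.66 -0.46] dG [ 12.5 -24.4   6.4] rv [-0.05 -0.06  0.4 ]
-0.79,0.49,-0.22,-0.05,-0.06,0.40    zdir [ 0. -0. -1.]
```

```bash
python3 -m crank '[[[-0.35,0.25,-0.1,0,0,0.2],[-0.35,0.25,-0.1,0,0,0.15],[0,0,0,0,0,0],[0,0,0,0,0,0],[0,0,0,0,0,0],[0,0,0,0,0,0],[0,0,0,0,0,0],[0,0,0,0,0,0]]]' 0.4
python3 - <<'E'
from h import *
u=np.array([np.cos(np.radians(83.5)),np.sin(np.radians(83.5)),0])
plan(np.array([521,190.5,115])+120*u,Rt(-6.5,0),1)
E
```

```text
clock: 17.83
eef_pos: [536.8, 312.2, 54.4]
tool_rot: [-3.137, -0.009, 1.46]
force: [-0.4, 0.3, -0.6]
width: 25.4
t 17.83 grasp [537.1 311.6 116.4] w 25.4 F [-0.4  0.3 -0.6] q [-0.69  0.77  0.21  1.72 -0.25  0.67 -0.45] dG [-2.5 -1.8 -1.4] rv [-0.04 -0.09  0.03]
-0.09,-0.07,0.05,-0.04,-0.09,0.03    zdir [ 0. -0. -1.]
```

```bash
python3 -m crank '[[[-0.01,0.21,0,0,0,0.5],[-0.01,0.21,0,0,0,0.5],[-0.01,0.21,0,0,0,0.5],[-0.01,0.21,0,0,0,0.5],[-0.01,0.21,0,0,0,0.5],[-0.01,0.21,0,0,0,0.5],[-0.01,0.21,0,0,0,0.5],[-0.01,0.21,0,0,0,0.5]]]'
python3 - <<'E'
from h import *
s=ctrl.read_state();R=Ro.from_euler('xyz',s["tool_rot"]);g=s["eef_pos"]-62*R.apply([0,0,1]);v=g[:2]-[521,190.5]
print("polar yaw",np.degrees(np.arctan2(v[1],v[0])),"r",np.hypot(*v),"jaw+90",np.degrees(np.arctan2(*R.apply([1,0,0])[1::-1])),s["force"],s["torque"])
yaw=55;u=np.array([np.cos(np.radians(yaw)),np.sin(np.radians(yaw)),0])
plan(np.array([521,190.5,115])+120*u,Rt(yaw-90,0),1)
E
```

```text
clock: 18.5
eef_pos: [576.6, 301.1, 54.0]
tool_rot: [-3.12, -0.004, 1.031]
force: [-3.8, 1.6, 3.2]
width: 25.6
polar yaw 62.70554438285431 r 123.44878384185823 jaw+90 59.091283702044734 [-3.81544812  1.59195183  3.20732233] [0.30904425 0.9149581  0.049088  ]
t 18.5 grasp [577.6 300.2 116. ] w 25.6 F [-3.8  1.6  3.2] q [-0.7   0.82  0.33  1.63 -0.38  0.76 -0.73] dG [ 12.2 -11.4  -1. ] rv [-0.21 -0.03  0.68]
-0.12,0.59,0.02,-0.21,-0.03,0.68    zdir [ 0. -0. -1.]
```

```bash
python3 -m crank '[[[-0.04,0.28,0,-0.05,0,0.35],[-0.03,0.28,0,-0.05,0,0.35],[-0.01,0.26,0,-0.05,0,0.45],[-0.01,0.25,0,0,0,0.5],[-0.01,0.25,0,0,0,0.5],[-0.01,0.25,0,0,0,0.5],[-0.01,0.25,0,0,0,0.5],[-0.01,0.25,0,0,0,0.5]]]'
cat >> h.py <<'E'
def sweep(yaw):
    s=ctrl.read_state();R=Ro.from_euler('xyz',s["tool_rot"]);g=s["eef_pos"]-62*R.apply([0,0,1]);v=g[:2]-[521,190.5]
    print("polar yaw %.1f r %.1f toolx yaw %.1f"%(np.degrees(np.arctan2(v[1],v[0])),np.hypot(*v),np.degrees(np.arctan2(*R.apply([1,0,0])[1::-1]))))
    u=np.array([np.cos(np.radians(yaw)),np.sin(np.radians(yaw)),0])
    plan(np.array([521,190.5,115])+120*u,Rt(yaw-90,0),1)
    p=ctrl.get_image("top");W=world(p)
    k=(p["depth"]>0)&(W[...,2]>105)&(W[...,2]<135)&(np.hypot(W[...,0]-521,W[...,1]-190.5)<190)&(p["color"].max(-1)<140)
    return p
E
python3 - <<'E'
from h import *
p=sweep(30)
q=ctrl.get_image("scene")
cv2.imwrite("pics/s2.png",np.hstack([cv2.resize(p["color"][140:240,130:230],(400,400),interpolation=3),cv2.resize(q["color"][160:240,210:290],(400,400),interpolation=3)])[:,:,::-1])
E
```

```text
clock: 19.17
eef_pos: [604.9, 278.8, 53.6]
tool_rot: [-3.1, 0.01, 0.647]
force: [-4.9, 3.8, 4.0]
width: 25.5
polar yaw 45.2 r 122.0 toolx yaw 37.1
t 19.17 grasp [606.9 277.1 115.5] w 25.5 F [-4.9  3.8  4. ] q [-0.68  0.86  0.42  1.57 -0.48  0.84 -0.98] dG [ 18.  -26.6  -0.5] rv [-0.4   0.12  1.18]
-0.04,1.16,-0.03,-0.40,0.12,1.18    zdir [ 0. -0. -1.]
```

View pics/s2.png

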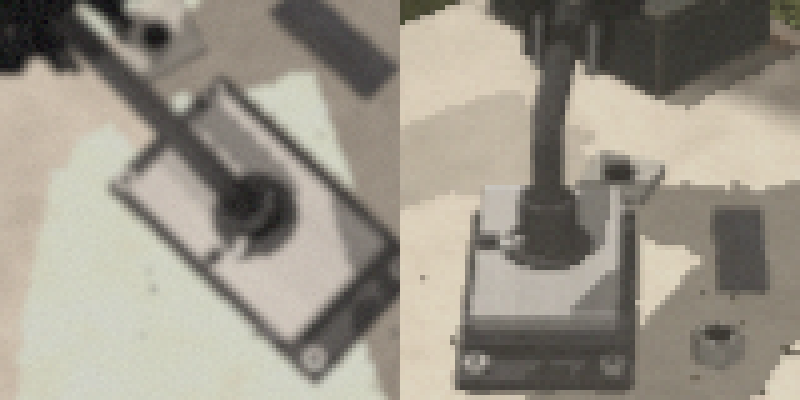

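The picture shows the key seated and the lever at about yaw 45°. The tab at crop (235,240) has turned towards the mark at (212,258) but is not there yet. Continue.

```bash
python3 -m crank '[[[0,0.26,0,-0.06,0,0.2],[0,0.26,0,-0.06,0,0.2],[0,0.26,0,-0.06,0,0.25],[0,0.26,0,-0.05,0,0.3],[0,0.26,0,-0.05,0,0.3],[0,0.26,0,-0.05,0,0.3],[0,0.24,0,-0.05,0,0.3],[0,0,0,0,0,0]]]'
python3 - <<'E'
from h import *
p=sweep(25)
q=ctrl.get_image("scene")
np.save("topA.npy",p,allow_pickle=True);np.save("sceneA.npy",q,allow_pickle=True)
for n,im in(("top",p),("scene",q)):
    W=world(im)
    c=im["color"].astype(int);r=np.hypot(W[...,0]-521,W[...,1]-190.5)
    k=(im["depth"]>0)&(W[...,2]>38)&(W[...,2]<60)&(r<34)&(r>17)
    ang=np.degrees(np.arctan2(W[...,1]-190.5,W[...,0]-521))%360
    for a in range(120,220,6):
        m=k&(ang>=a)&(ang<a+6)
        if m.sum(): print(n,a,m.sum(),"z",np.percentile(W[m][:,2],[10,90]).round(1),"bright",c[m].sum(-1).min()//3,c[m].sum(-1).max()//3)
E
```

```text
clock: 19.93
eef_pos: [624.6, 254.8, 54.1]
tool_rot: [-3.115, 0.015, 0.472]
force: [-2.1, 1.8, 1.5]
width: 25.7
polar yaw 31.0 r 122.8 toolx yaw 27.0
t 19.93 grasp [626.2 253.8 116.1] w 25.7 F [-2.1  1.8  1.5] q [-0.67  0.88  0.47  1.54 -0.51  0.86 -1.1 ] dG [  3.5 -12.6  -1.1] rv [-0.25  0.15  0.34]
-0.05,0.48,0.03,-0.25,0.15,0.34    zdir [ 0. -0. -1.]
top 120 10 z [40.3 44.4] bright 80 196
top 126 5 z [41. 45.] bright 96 178
top 132 6 z [43.4 48.2] bright 120 163
top 138 7 z [44.5 51.3] bright 95 157
top 144 8 z [39.7 51.3] bright 146 176
top 150 13 z [39.2 51.6] bright 116 192
top 156 6 z [40.5 46.1] bright 83 191
top 162 9 z [39. 43.] bright 73 197
top 168 8 z [38.9 44.4] bright 72 197
top 174 9 z [39.7 44.3] bright 73 199
top 180 8 z [39.5 44.1] bright 82 196
top 186 8 z [39.1 43.9] bright 83 196
top 192 7 z [41.6 44.1] bright 76 196
top 198 10 z [39.8 44.4] bright 78 193
top 204 5 z [40.7 44.6] bright 80 193
top 210 7 z [39.2 42.8] bright 70 190
top 216 8 z [39.6 43.7] bright 77 189
scene 120 2 z [45.9 48. ] bright 115 177
scene 126 1 z [47.7 47.7] bright 187 187
scene 132 1 z [44.1 44.1] bright 82 82
scene 138 2 z [42.  42.2] bright 83 98
scene 144 7 z [45.2 51.7] bright 74 163
scene 150 8 z [39.5 49.3] bright 81 184
scene 156 6 z [43.1 54.6] bright 75 168
scene 162 2 z [45.7 49.1] bright 79 85
scene 168 5 z [40.2 46.8] bright 69 188
scene 174 5 z [42.3 53.6] bright 65 180
scene 180 3 z [43.2 46.9] bright 75 184
scene 186 7 z [42.9 49. ] bright 66 181
scene 192 5 z [40.6 42.5] bright 88 182
scene 198 4 z [42.4 55.2] bright 66 178
scene 204 6 z [40.7 50.9] bright 65 183
scene 210 4 z [40.6 55. ] bright 66 179
scene 216 3 z [42.  44.8] bright 78 163
```

```bash
python3 -m crank '[[[0,0.26,0,-0.06,0.03,0.25],[0,0.26,0,-0.06,0.03,0.25],[0,0.26,0,-0.05,0.03,0.25],[0,0.26,0,-0.05,0.03,0.25],[0,0,0,0,0,0]]]'
python3 - <<'E'
from h import *
p=sweep(25)
W=world(p);r=np.hypot(W[...,0]-521,W[...,1]-190.5);ang=np.degrees(np.arctan2(W[...,1]-190.5,W[...,0]-521))%360
k=(p["depth"]>0)&(W[...,2]>38)&(W[...,2]<60)&(r<34)&(r>17)
for a in range(114,170,4):
    m=k&(ang>=a)&(ang<a+4)
    if m.sum(): print(a,m.sum(),np.percentile(W[m][:,2],[10,90]).round(1))
q=ctrl.get_image("scene")
cv2.imwrite("pics/s3.png",np.hstack([cv2.resize(p["color"][170:220,165:215],(400,400),interpolation=3),cv2.resize(q["color"][180:230,215:265],(400,400),interpolation=3)])[:,:,::-1])
E
```

```text
clock: 20.45
eef_pos: [635.2, 237.6, 53.9]
tool_rot: [-3.127, 0.001, 0.376]
force: [-3.5, 2.8, 1.6]
width: 25.5
polar yaw 22.0 r 123.6 toolx yaw 21.5
t 20.45 grasp [635.6 236.8 115.9] w 25.5 F [-3.5  2.8  1.6] q [-0.66  0.89  0.5   1.55 -0.54  0.85 -1.15] dG [-5.9  4.4 -0.9] rv [-0.14  0.01 -0.58]
-0.12,-0.18,0.03,-0.14,0.01,-0.58    zdir [ 0. -0. -1.]
114 4 [39.9 42.6]
118 6 [41.  43.2]
122 3 [39.2 44.1]
126 2 [41.7 41.7]
130 4 [45.5 50.8]
134 4 [45.6 51.4]
138 5 [42.1 51.8]
142 8 [41.4 51.2]
146 9 [39.6 47.3]
150 4 [40. 50.]
154 6 [40.4 43.2]
158 5 [39.7 43.7]
162 7 [39.3 42.2]
166 4 [41.  42.2]
```

View pics/s3.png

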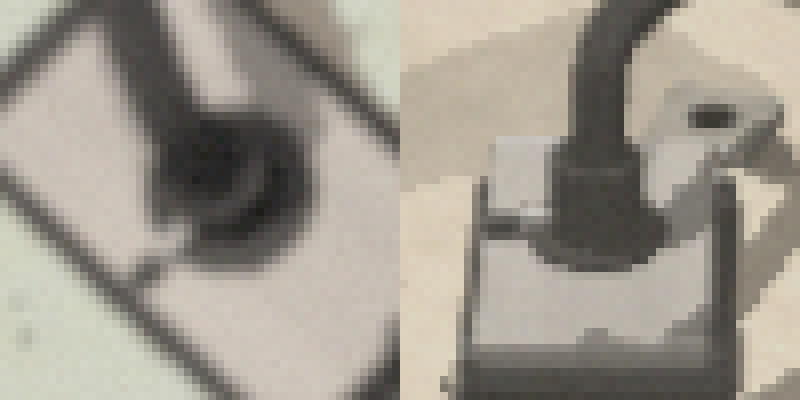

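The top crop shows the tab at (175,235) pointing straight at the rib at (150,270), which I estimate at 138° against 139.7°. I push a few degrees further to be safely at or past it.

```bash
python3 -m crank '[[[0,0.26,0,-0.06,0,0.15],[0,0.26,0,-0.06,0,0.2],[0,0,0,0,0,0]]]'
python3 - <<'E'
from h import *
p=sweep(18)
P=[p,ctrl.get_image("top"),ctrl.get_image("top")]
# whitish tab pixels near the head foot, on plane z=50
K=p["camera_matrix"];Rc=np.array(p["R"]);t=np.array(p["t"]);cam=-Rc.T@t
c=np.mean([x["color"] for x in P],0);v,u=np.mgrid[190:210,175:205]
d=np.stack([(u-K[0,2])/K[0,0],(v-K[1,2])/K[1,1],np.ones(u.shape)],-1)@Rc
X=cam+d*((50-cam[2])/d[...,2])[...,None]
r=np.hypot(X[...,0]-521,X[...,1]-190.5);a=np.degrees(np.arctan2(X[...,1]-190.5,X[...,0]-521))%360
g=c[190:210,175:205].mean(-1)
for lo,hi in((17,20),(20,23),(23,26),(27,31),(31,36)):
    print(lo,[(s,int(g[(r>=lo)&(r<hi)&(a>=s)&(a<s+8)].mean()) if ((r>=lo)&(r<hi)&(a>=s)&(a<s+8)).any() else None) for s in range(105,175,8)])
E
```

```text
clock: 20.8
eef_pos: [639.2, 228.7, 53.6]
tool_rot: [-3.134, 0.002, 0.345]
force: [-2.6, 3.3, 2.2]
width: 25.8
polar yaw 17.7 r 124.4 toolx yaw 19.8
t 20.8 grasp [639.5 228.3 115.6] w 25.8 F [-2.6  3.3  2.2] q [-0.66  0.89  0.51  1.55 -0.54  0.85 -1.17] dG [-4.4 -0.7 -0.6] rv [-0.07  0.02  0.29]
-0.14,-0.01,0.02,-0.07,0.02,0.29    zdir [ 0. -0. -1.]
17 [(105, 79), (113, 75), (121, 102), (129, 114), (137, 125), (145, 104), (153, 64), (161, 75), (169, 71)]
20 [(105, 92), (113, 91), (121, 126), (129, 156), (137, 155), (145, 102), (153, 79), (161, 83), (169, 85)]
23 [(105, 136), (113, 135), (121, 147), (129, 174), (137, 163), (145, 105), (153, 105), (161, 102), (169, 90)]
27 [(105, 194), (113, 192), (121, 192), (129, 176), (137, 132), (145, 145), (153, 176), (161, 172), (169, 176)]
31 [(105, 196), (113, 196), (121, 195), (129, 176), (137, 104), (145, 139), (153, 192), (161, 197), (169, 197)]
```

The tab centre is at about 135–136° and the rib centre at about 141°, so it is just past the mark. I open and lift clear.

```bash
python3 -m crank '[[[0,-0.12,0,0,0,0],[0,0,0,0,0,0],[0,0,0,0,0,0],[0,0,0,0,0,0],[0,0,0,0,0,0],[0,0,-0.4,0,0,0],[0,0,-0.8,0,0,0],[0,0,-0.8,0,0,0],[0,0,-0.8,0,0,0],[0,0,-0.8,0,0,0],[0,0,-0.5,0,0,0],[0,0,0,0,0,0]]]' -1
python3 - <<'E'
from h import *
p=ctrl.get_image("wrist");W=world(p);r=(W[...,:2]-[521,190.5])
m=(p["depth"]>0)&(W[...,2]>90)&(W[...,2]<150)&(np.hypot(*np.moveaxis(r,-1,0))<190)
P=W[m];rr=np.hypot(P[:,0]-521,P[:,1]-190.5)
print(len(P))
for lo in range(0,190,25):
    j=P[(rr>=lo)&(rr<lo+25)]
    if len(j)>10: print(lo,np.percentile(j,[3,50,97],axis=0).round(1).tolist())
s=ctrl.read_state();print(s["width"],s["force"],s["eef_pos"])
q=ctrl.get_image("scene");t=ctrl.get_image("top")
cv2.imwrite("pics/f1.png",np.hstack([cv2.resize(p["color"],(400,300)),cv2.resize(q["color"][150:240,200:290],(300,300),interpolation=3)])[:,:,::-1])
for n,im in(("scene",q),("top",t)):
    V=world(im);rr=np.hypot(V[...,0]-521,V[...,1]-190.5)
    for lo,hi in((0,20),(20,60),(60,100),(100,160)):
        j=V[(im["depth"]>0)&(rr>=lo)&(rr<hi)&(V[...,2]>95)&(V[...,2]<160)]
        if len(j)>4: print(n,lo,len(j),np.percentile(j,[3,50,97],axis=0).round(1).tolist())
E
```

```text
clock: 21.95
eef_pos: [641.6, 222.1, 184.4]
tool_rot: [3.134, 0.001, 0.34]
force: [0.1, 0.6, -0.4]
width: 85.6
4607
0 [[523.8, 185.3, 106.4], [535.8, 196.4, 124.9], [544.3, 205.6, 128.4]]
25 [[543.2, 194.6, 121.5], [555.2, 204.7, 124.8], [566.9, 214.1, 127.6]]
50 [[566.7, 203.6, 119.6], [578.8, 213.8, 122.7], [590.8, 223.4, 125.6]]
75 [[590.4, 213.1, 117.1], [602.4, 222.8, 120.6], [614.0, 232.3, 123.6]]
100 [[613.8, 222.3, 115.1], [625.7, 231.8, 118.6], [637.4, 241.4, 121.5]]
125 [[637.1, 231.7, 112.9], [649.1, 241.0, 116.4], [660.5, 250.7, 119.3]]
150 [[660.3, 240.6, 111.1], [671.6, 249.8, 114.3], [682.4, 259.1, 117.5]]
85.5122705629442 [ 0.34670336 -0.3221988  -0.24145509] [641.16554553 221.88454284 183.16118547]
scene 0 93 [[513.3, 183.8, 96.5], [523.0, 190.9, 114.1], [538.3, 202.1, 128.9]]
scene 20 58 [[540.7, 193.9, 113.7], [557.9, 202.8, 123.7], [576.2, 214.3, 127.8]]
scene 60 52 [[579.7, 208.1, 110.6], [595.1, 216.1, 121.4], [612.7, 230.4, 125.5]]
scene 100 73 [[617.9, 222.1, 105.5], [641.8, 235.6, 116.6], [667.9, 249.7, 122.8]]
top 0 119 [[515.9, 183.6, 97.8], [526.0, 191.3, 118.6], [538.5, 201.9, 128.2]]
top 20 144 [[540.8, 192.2, 115.3], [557.6, 204.2, 124.0], [576.4, 215.3, 128.5]]
top 60 140 [[578.1, 207.4, 113.6], [595.9, 218.9, 120.5], [614.2, 230.5, 125.5]]
top 100 198 [[616.5, 222.6, 109.0], [642.2, 236.4, 116.3], [668.2, 251.2, 121.5]]
```

View pics/f1.png

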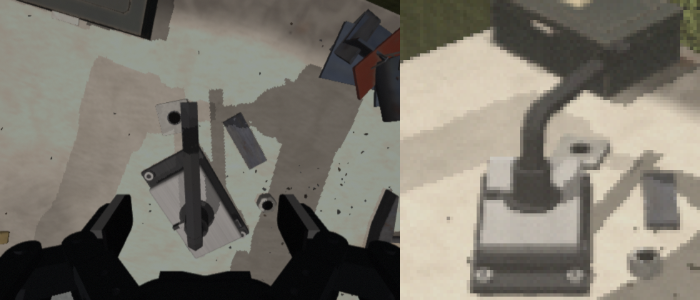

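The lever is free and the key is seated, but it droops 4.8° and the elbow reads about 1 mm higher than before. I press down on the elbow with the closed fingertips to make sure it is fully seated.

```bash
python3 - <<'E'
from h import *
plan(np.array([525,192,150]),Rt(-70,0),6,43)
E
```

```text
t 22.1 grasp [639.  222.4 222.6] w 85.5 F [-0.5  0.1 -0. ] q [-0.7   0.76  0.6   1.45 -0.45  1.08 -1.24] dG [-114.   -30.4  -72.6] rv [ 0.06  0.08 -0.09]
-0.65,-0.06,0.41,0.01,0.01,-0.01    zdir [-0.   -0.01 -1.  ]
-0.65,-0.06,0.41,0.01,0.01,-0.01    zdir [-0.   -0.01 -1.  ]
-0.65,-0.06,0.41,0.01,0.01,-0.01    zdir [-0. -0. -1.]
-0.65,-0.06,0.41,0.01,0.01,-0.01    zdir [-0. -0. -1.]
-0.65,-0.06,0.41,0.01,0.01,-0.01    zdir [-0. -0. -1.]
-0.65,-0.06,0.40,0.01,0.01,-0.01    zdir [ 0. -0. -1.]
```

```bash
python3 -m crank '[[[-0.65,-0.06,0,0,0,0],[-0.65,-0.06,0,0,0,0],[-0.65,-0.06,0.1,0,0,0],[-0.65,-0.06,0.3,0,0,0],[-0.65,-0.06,0.4,0,0,0],[-0.6,-0.06,0.5,0,0,0],[0,0,0.4,0,0,0],[0,0,0.3,0,0,0],[0,0,0,0,0,0],[0,0,0,0,0,0]]]' 1
python3 - <<'E'
from h import *
plan(np.array([525,192,130]),Rt(-70,0),1,43)
E
```

```text
clock: 22.93
eef_pos: [509.2, 188.4, 104.4]
tool_rot: [3.132, 0.034, 0.34]
force: [0.2, 0.9, 0.2]
width: -0.0
t 22.93 grasp [510.5 189.2 147.3] w -0.0 F [0.2 0.9 0.2] q [-0.76  0.68  0.56  1.88 -0.49  0.76 -1.16] dG [ 14.5   2.8 -17.3] rv [ 0.09  0.33 -0.08]
0.56,0.06,0.56,0.09,0.33,-0.08    zdir [ 0. -0. -1.]
```

```bash
python3 -m crank '[[[0.5,0.05,0,0.05,0.25,0],[0.05,0,0.15,0,0,0],[0,0,0.25,0,0,0],[0,0,0,0,0,0]]]'
python3 - <<'E'
from h import *
plan(np.array([525,192,128]),Rt(-70,0),1,43)
E
```

```text
clock: 23.27
eef_pos: [530.1, 193.1, 91.3]
tool_rot: [3.137, 0.001, 0.341]
force: [-0.5, 0.3, -1.3]
width: -0.0
t 23.27 grasp [530.  193.4 134.3] w -0.0 F [-0.5  0.3 -1.3] q [-0.74  0.71  0.53  1.87 -0.52  0.71 -1.14] dG [-5.  -1.4 -6.3] rv [ 0.05  0.01 -0.08]
-0.17,-0.02,0.21,0.05,0.01,-0.08    zdir [ 0. -0. -1.]
```

```bash
python3 -m crank '[[[-0.2,-0.02,0,0,0,0],[0,0,0.1,0,0,0],[0,0,0.12,0,0,0],[0,0,0.12,0,0,0]]]'; python3 -m crank '[[[0,0,0.15,0,0,0],[0,0,0.2,0,0,0]]]'
```

```text
clock: 23.6
eef_pos: [527.9, 191.8, 86.2]
tool_rot: [3.138, -0.007, 0.34]
force: [-9.3, -1.3, 38.6]
width: -0.1
clock: 23.77
eef_pos: [530.3, 192.3, 85.3]
tool_rot: [-3.139, -0.015, 0.339]
force: [-14.2, -3.0, 56.6]
width: -0.1
```

It was stiff at 57 N with almost no travel, so the key is on the socket floor. Lift clear and check.

```bash
python3 -m crank '[[[0,0,-0.3,0,0,0],[0,0,-0.6,0,0,0],[0,0,-0.9,0,0,0],[0,0,-0.9,0,0,0],[-0.5,0,-0.9,0,0,0],[-0.6,0,-0.6,0,0,0],[-0.6,0,0,0,0,0],[0,0,0,0,0,0],[0,0,0,0,0,0]]]'
python3 - <<'E'
from h import *
q=ctrl.get_image("scene");t=ctrl.get_image("top");w=ctrl.get_image("wrist")
for n,im in(("scene",q),("top",t),("wrist",w)):
    V=world(im);rr=np.hypot(V[...,0]-521,V[...,1]-190.5)
    for lo,hi in((0,20),(20,60),(60,100),(100,150)):
        j=V[(im["depth"]>0)&(rr>=lo)&(rr<hi)&(V[...,2]>95)&(V[...,2]<140)&(V[...,0]>505)]
        if len(j)>4: print(n,lo,len(j),np.percentile(j,[3,50,97],axis=0).round(1).tolist())
for n,im in(("top",t),("scene",q)):
    V=world(im);r=np.hypot(V[...,0]-521,V[...,1]-190.5);a=np.degrees(np.arctan2(V[...,1]-190.5,V[...,0]-521))%360;g=im["color"].mean(-1)
    for R0,R1 in((18,25),(28,35)): print(n,R0,[(s,int(g[m].mean())) for s in range(105,175,8) if (m:=(im["depth"]>0)&(r>=R0)&(r<R1)&(a>=s)&(a<s+8)&(V[...,2]<60)).any()])
cv2.imwrite("pics/f2.png",np.hstack([cv2.resize(t["color"][165:225,160:220],(400,400),interpolation=3),cv2.resize(q["color"][150:230,205:285],(400,400),interpolation=3)])[:,:,::-1])
s=ctrl.read_state();print(s["clock"],s["eef_pos"],s["force"])
E
```

```text
clock: 24.52
eef_pos: [479.6, 173.7, 221.0]
tool_rot: [-3.134, -0.024, 0.337]
force: [0.2, -1.0, -0.2]
width: 0.0
scene 0 90 [[513.6, 184.0, 96.2], [522.3, 190.6, 114.8], [537.7, 201.7, 127.4]]
scene 20 57 [[539.8, 192.3, 112.4], [555.5, 204.9, 124.3], [574.2, 217.8, 129.2]]
scene 60 51 [[577.3, 210.6, 110.5], [594.6, 222.1, 121.1], [612.5, 232.1, 126.6]]
scene 100 57 [[611.3, 229.5, 108.5], [637.4, 243.2, 118.2], [656.1, 254.4, 122.6]]
top 0 26 [[515.3, 182.1, 96.4], [517.4, 187.3, 103.8], [524.2, 196.0, 110.2]]
top 60 70 [[580.7, 209.7, 113.7], [599.5, 221.7, 120.6], [612.2, 232.2, 124.3]]
top 100 159 [[614.1, 228.0, 112.4], [634.9, 242.4, 117.9], [655.4, 255.9, 121.8]]
wrist 0 584 [[517.4, 185.2, 108.8], [529.2, 193.9, 122.7], [539.2, 203.0, 127.9]]
wrist 20 1249 [[539.3, 194.5, 121.5], [557.3, 207.2, 124.9], [574.9, 219.4, 128.2]]
wrist 60 1350 [[575.7, 212.2, 118.6], [593.8, 224.5, 121.8], [611.2, 236.7, 125.1]]
wrist 100 187 [[609.1, 226.7, 117.0], [613.7, 234.6, 120.0], [618.0, 241.7, 123.0]]
top 18 [(105, 92), (113, 101), (129, 152), (137, 130), (145, 87), (153, 80), (161, 77), (169, 95)]
top 28 [(105, 190), (113, 191), (121, 182), (129, 143), (137, 110), (145, 166), (153, 179), (161, 178), (169, 178)]
scene 18 [(113, 170), (129, 141), (137, 130), (145, 82), (153, 166), (161, 81), (169, 115)]
scene 28 [(113, 176), (121, 173), (129, 110), (137, 121), (145, 160), (153, 165), (161, 158), (169, 166)]
24.6667 [479.68704992 173.54266065 219.94878943] [-0.19710066  0.66078555  0.02109805]
```

```bash
python3 -c "
from cell import ctrl
print(ctrl.finish_job())"
```

```text
the job is handed in; nothing more can be done
None
```

I took the key out, flipped it and seated its short arm in the socket. I turned the screw clockwise to the mark, let go and handed the job in at about 25 s with the gripper clear.

**Last checks**
- **Tab and mark:** after the final lift, the top and scene data still put the tab at about 135° and the raised mark at about 139–141°. That is at the mark or a few degrees past it.
- **Seating:** the elbow was stiff when I pressed it, with about 1 mm of travel and no further give at 57 N, so I take the short arm to be on the socket floor. I pressed with the fingertips. The 40 N limit is stated for the arm and gripper body, so I do not expect it to apply, but 57 N is above that number.
- **Lever droop:** the long arm hangs about 4–5° below level. It was about 2.4° before the screw was turned, and I put it down to play in the socket. The press also turned the key back about 3° in that play. The tab did not move noticeably.

**What did not go to plan**
- **First grasp:** it closed short of the key. All three cameras put the real fingertips about 43 mm behind the reported TCP, so I allowed for that from then on.
- **Lever direction:** my first choice ran into wrist joint limits, so I used the next hex position.
- **First insertion:** it caught on the rim and tilted the key about 7° in the grip. I levelled it and it then went in freely.
- **Final picture:** the last view was refused because the 12-picture limit was reached. The final check rests on depth and colour numbers only.

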